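Put the eye loupe away in the dust-covered carousel and pin it shut

ROBOT

A 6-joint arm with a two-finger parallel gripper is mounted at the origin on a cart in front of the work surface, level with it; the furniture and walls round the work are solid. World frame = base frame: x ahead of the robot, y to its left, z up, the work surface at z = 0. Lengths are in mm, angles in degrees, forces in N, time in s.
With the tool pointing down it reaches from about 350 to 850 mm from the base axis. Payload 8.1 kg.
Tool frame: the origin (TCP) lies at the very end of the fingers, on their centre line; the grasp point (between the pads) lies 19 mm behind it; z points along the fingers, y is the line along which they close (so a half turn about z gives the same grasp; the last joint's range is limited). The gripper opens to 85 mm and grips with 20 to 120 N. Pads are 22 mm wide; open, the fingers measure 114 mm over their backs; the gripper's body (76 mm by 85 mm) begins 54 mm behind the grasp point. The pads swing forward as they close: fully open they stand 13 mm farther back than shut.
Start: joints at [60.481, 7.471, 85.268, -0, 87.261, -4.893], TCP at [249.993, 545.444, 231.292] pointing down, gripper open.
Joint ranges: [-169.43, 169.43], [-51.17, 129.36], [1.28, 143.12], [-76.62, 256.62], [0, 156.53], [-152.29, 152.29]. Speed limits (degrees/s): [136.94, 136.94, 159.86, 180, 180, 180].

INTERFACE

Orientations are given as [roll, pitch, yaw] about the fixed x, y, z axes, in that order (R = Rz(yaw) Ry(pitch) Rx(roll)).
In Python, from bench import sense, eyes, job, models gives the robot as it stands. The module is installed in compiled form; this text tells all that it offers.
- The arm moves only by the tool apply_moves, never from a script. Its argument "rows" is a list of rows, each a list of 6 numbers: the shift along the tool's x, y, z in mm, then the turn, a rotation vector about the tool's x, y, z in rad. In form: [[dx, dy, dz, rx, ry, rz], ...]. A call has exactly 5 rows; each row shifts and turns the commanded pose from where the row before left it, along the tool's axes as they then stand; what a row does not reach is not made up. A row lasts 1/8 s, in which the tool goes at most 62.5 mm and 10.7 degrees, less where a joint would pass 70% of its speed; a pose out of reach is approached as far as the arm can. A call is refused whole if a number of a shift passes 62.5 or a number of a turn 0.188, either way. A call with a gripper value outside its range is refused whole. "fingers" is the finger opening in mm, from 0 to 85.4, set as the call begins (left out, the last holds). The fingers move at their own pace and stop on an object; "grip_force" is the grip in N (left out, the last holds). Time passes only in rows, so rows that do not move let the fingers close, or fill a call up. It gives the time, the measured TCP pose, the force, the opening and the grip force at its end, in the units of the state.
- sense(): the state, without advancing time (a new reading comes with each control period).
- eyes.snapshot(name): name is "scene" or "top" or "wrist"; returns (picture, depth): 400x640x3 uint8, red, green, blue; 400x640 float32, mm along the optical axis (not along the pixel's ray), 0 where there is no reading.
- eyes.get_calibration(name): a dict with "intrinsics" (3x3 intrinsics, pixels), "R" (3x3) and "t" (3): a world point X has camera coordinates R X + t; the wrist camera has in their place "mount" (4x4, takes a point from camera to tool coordinates, whose origin is the TCP and whose axes are the flange's). Camera axes: x right, y down, z forward; pixel columns grow to the right and rows downward; lengths in mm; the calibration is good to about 2 mm. The wrist camera is an equidistant fisheye: a pixel r from the principal point sees the ray r / f radians off the axis. A picture is of the moment at which its call begins: read the wrist's pose just before it. get_calibration takes no time and is no camera call.
- job.hand_in(): hands the job in; it is judged then, once.
Trained networks look in the newest picture that a camera, given by its name, has taken for a name from the list of things; names that differ only in an ending like _2 or _b are one class to them, and where a whole thing is asked for, a point or a joint stands for the part that bears it (a point fixed in the world has none). Each returns a list of dicts, best first, with "confidence" (0 to 1); they miss things now and then, are a little off and sometimes report something else, mostly with a low value. They report only what shows in the picture. A call takes as long as a camera call.
- models.boxes_of(name, camera): "xyz" ([x, y, z] in mm, in world coordinates, good to about 4 mm: the middle of the surface that is visible of it).
- models.cut_out(name, camera): "pixels" (400x640 bool, what is visible of it).
- models.place_of(name, camera): "xyz" ([x, y, z] in mm, in world coordinates, good to about 4 mm: a listed point, or the origin of a listed thing).
The state is a dict: "time": time; "joint_pos": joint angles; "qd": joint speeds; "joint_efforts": joint torques, N m; "tool_pos": TCP position; "tcp_rot": TCP orientation; "ft_force": force on the tool from outside, world axes, zero at the start; "wrist_torque": the same for the moment, N m; "finger_gap": finger opening in mm; "grip_force": force on a finger pad.
Only numpy, scipy, OpenCV 4.12 (cv2) and the standard library are available. Lean on these libraries where they do the work, as an engineer would, in place of code of your own. Each camera call takes 0.05 s, during which the arm holds its last target. There are 200 camera calls.

TASK

Put the black eye loupe away in the blue well of the sloping carousel: turn the cover by its bar knob until its open slot lines up with the blue well, and lower the loupe through the slot so that it stands on the well's floor. Then turn the cover on until the hole in its metal ear lies over the hole in the bracket at the carousel's side, and push the red-headed lock pin down through both holes until its collar rests on the ear. Leave the other things on the bench where they are.

Things in the scene. Friction and masses are not known exactly. Their poses are not given: they have to be found in the camera images.
- carousel: fixed carousel on a grey foot 180 x 150 x 8 mm; origin on the bench, x uphill, z up. Its dial, 0.1 m in radius, leans 30 degrees towards -x: the dial axis (z of the dial's points) is 30 degrees off vertical and passes 62 mm above the origin through the wheel's underside. Along it from there, mm: well floors 4, wall tops 42, cover 43 to 47, knob top 77. Work on it with the fingers along this axis
- wheel (a joint): angle (rad) of the white six-well wheel (184 mm across) under the cover, counter-clockwise positive seen from above the dial. Its brake is on (5 N m): it stays where it is, at 1.02 to 1.5. The cover's slot lies exactly over the blue well when joint cover equals joint wheel
- cover (a joint): angle (rad) of the smoke-grey clear cover disc (180 mm across, 4 mm thick), counter-clockwise positive seen from above the dial; 0 when the hole in its ear lies exactly over the bracket's hole; turns from -0.3 to 2.8, starts at 2.0 to 2.5; stays where it is left, turning takes 0.2 N m
- knob_top (a point): centre of the top of the cover's black bar knob, on the dial axis: bar 48 mm long, 14 mm wide, 30 mm high above the cover, to be pinched across its 14 mm. Turns with the cover: x along the bar, towards the slot (white line on that half); y across the bar; z the dial axis, up
- cover_slot (a point): point in the middle of the cover's pie-shaped slot (edged white, 56 degrees wide, from 24 mm radius out to the rim), 60 mm from the dial axis, level with the cover's upper face; x outward along the radius, z the dial axis, up
- blue_well (a point): point on the floor of the blue well (blue floor, outer wall and a rim tab seen beside the cover), 60 mm from the dial axis; x outward, y along the rim, z the dial axis. The well is a 60 degree sector, radius 24 to 88 mm, floor 43 mm below the cover's upper face. The loupe, lowered through the slot until the fingertips are just above the cover, may be let go to drop the last 20 mm
- loupe: black eye loupe, standing upright on the bench; to be treated as a cylinder 42 mm across and 36 mm high, 60 g; origin at the centre of its underside, z up its axis. To be gripped round its top 12 mm
- lock_pin: steel lock pin with a red round head, standing in its stand: 60 mm long; origin at the centre of its tip, z up its axis to the head. Shank 8 mm across up to 26 mm, the first 6 mm tapered to 3 mm; collar 20 mm across from 26 to 30 mm; head 16 mm across from 30 to 60 mm, to be gripped; 40 g
- pin_stand: fixed aluminium block 40 x 40 x 34 mm, origin at the centre of its underside, with a 12 mm hole in its top in which the pin stands loosely, its collar on the top face and its tip 8 mm above the bench
- ear_hole (a point): centre of the 12 mm hole through the cover's aluminium ear (4 mm thick, level with the cover), on its upper face, 112 mm from the dial axis, on the far side from the slot; turns with the cover; z the dial axis, up
- lock_hole (a point): centre of the mouth of the 12 mm hole in the fixed bracket (aluminium block 30 x 30 mm, hole 26 mm deep) at the carousel's side, 112 mm from the dial axis; 5 mm below the ear's upper face; z the dial axis, up. With the pin home its tip is 21 mm below this point
- yellow_tin: bystander: small tin with yellow lid, 42 mm across, 25 mm high; origin at the centre of its underside
- flux_bottle: bystander: white dropper bottle, 34 mm across, 87 mm high; origin at the centre of its underside
- wick_spool: bystander: yellow spool, 40 mm across, 13 mm high; origin at the centre of its underside
- flux_dish: bystander: clear dish with amber contents, 50 mm across, 16 mm high; origin at the centre of its underside
- screwdriver: bystander: screwdriver with red handle, 170 mm long along its y, 18 mm thick; origin under its middle
- tape_roll: bystander: roll of orange tape, 60 mm across, 19 mm high; origin at the centre of its underside

How it is judged (in metres and radians):
On the way, in this order (a step that is already met when the one before it is completed fails the run):
1. the cover's slot lies over the blue well (y of cover_slot in the frame of blue_well between -0.006 and 0.006 m and x of cover_slot in the frame of blue_well above -0.02 m), for 0.2 s.
2. the loupe stands on the floor of the blue well, let go (x of loupe in the frame of blue_well between -0.022 and 0.016 m and y of loupe in the frame of blue_well between -0.017 and 0.017 m and z of loupe in the frame of blue_well between -0.004 and 0.005 m and angle between the z axis of loupe and the z axis of blue_well, either way round below 0.12 rad and angle between loupe's own z axis and vertical below 1.2 rad and contact force between the fingers and loupe below 0.05 N), for 0.2 s.
3. the cover is turned until the ear's hole lies over the bracket's hole (value of joint cover between -0.045 and 0.045 rad), for 0.2 s.
4. the pin is home through both holes (x of lock_pin in the frame of lock_hole between -0.004 and 0.004 m and y of lock_pin in the frame of lock_hole between -0.004 and 0.004 m and z of lock_pin in the frame of lock_hole below -0.017 m and angle between the z axis of lock_pin and the z axis of lock_hole, either way round below 0.12 rad), for 0.2 s.
At the end, for the whole second after the job is handed in: Loupe on the floor of the blue well, its axis within 7 degrees of the dial's; cover within 0.045 rad of hole over hole; pin through both holes, tip 17 mm or more below the bracket hole's mouth, within 4 mm of its centre line and 7 degrees of its direction; both let go and at rest (all of step 2 and all of step 3 and all of step 4 and linear speed of each of lock_pin, loupe below 0.02 m/s); the robot touches nothing.
It fails at once if one of the bystanders (tin, bottle, spool, dish, screwdriver, tape roll) is moved more than 30 mm (distance of any of yellow_tin, flux_bottle, wick_spool, flux_dish, screwdriver, tape_roll from where it was at the start of the episode above 0.03 m).
It also fails if it takes over 72 s, if anything falls off the work surface, if the arm or the gripper's body presses on something with over 40 N, if the wrist force passes 120 N, or if a joint passes its speed limit or range.

## Working session

There is one attempt and no reset: what is moved stays moved. The work goes in short steps, Python scripts to look and compute and a tool call to move; the robot and the scene stay as the last step left them, time stands still between calls to the robot, and variables do not carry over. Pictures are saved under pics/ and viewed, at most 10 in all, crops included, and the job is handed in when it is done.

Besides the shell and the picture viewer there is one more tool, called after "Request:" as name([rows], argument=value, ...), one row to a line, values as JSON. apply_moves: Moves the arm, as the interface text tells. Its arguments: {"type":"object","properties":{"rows":{"type":"array"},"fingers":{"type":"number"},"grip_force":{"type":"number"}},"required":["rows"]}

```bash
mkdir -p pics
python3 - <<'E'
from bench import sense, eyes, models
import cv2, numpy as np
np.set_printoptions(precision=2,suppress=True)
s=sense(); print(s['time'],s['tool_pos'],s['tcp_rot'],s['finger_gap'])
for c in ('top','scene'):
    im,d=eyes.snapshot(c); cv2.imwrite(f'pics/{c}0.png',im[:,:,::-1]); np.save(f'{c}0.npy',d)
    k=eyes.get_calibration(c); print(c,k['intrinsics'][0,0],'cam at',-k['R'].T@k['t'])
    for n in ['carousel','knob_top','cover_slot','blue_well','loupe','lock_pin','pin_stand','ear_hole','lock_hole']:
        r=models.place_of(n,c)[:2]; print(n,[(np.round(q['xyz'],1),round(q['confidence'],2)) for q in r])
for n in ['yellow_tin','flux_bottle','wick_spool','flux_dish','screwdriver','tape_roll']:
    r=models.place_of(n,'top')[:1]; print(n,[(np.round(q['xyz'],1),round(q['confidence'],2)) for q in r])
print(sense()['time'])
E
```

```text
0.0 [249.75 544.96 230.26] [-179.9    -0.01  155.37] 85.09619871347772
top 406.6846743366757 cam at [ 289.78   14.27 1117.65]
carousel [(array([ 472.9, -260.1,   -0.4]), 0.96), (array([347. , 194.6,   0.1]), 0.17)]
knob_top [(array([ 431.8, -251.8,  129.1]), 0.67)]
cover_slot []
blue_well [(array([ 419.9, -241.1,   34.4]), 0.71)]
loupe [(array([416. , 307.3,   1.5]), 0.73)]
lock_pin [(array([495.9, -84.9,   7.7]), 0.39)]
pin_stand [(array([495.7, -86.2,  -0.4]), 0.47)]
ear_hole [(array([ 527.6, -182.6,  133.8]), 0.75), (array([498.6, -88.1,  -2.2]), 0.69)]
lock_hole [(array([ 455.2, -357.1,  118.3]), 0.79), (array([ 332.8, -157.5,   -1. ]), 0.29)]
scene 474.09430298504475 cam at [-254.7  -876.14  851.95]
carousel [(array([ 468.2, -258.8,    0.8]), 0.79)]
knob_top [(array([ 467.9, -255.6,   -0.4]), 0.62), (array([ 432.2, -248.4,  128.1]), 0.6)]
cover_slot [(array([ 402.9, -289.1,   84.1]), 0.72), (array([417.2, 303.9,  -0.6]), 0.24)]
blue_well [(array([ 419.8, -238.7,   31.1]), 0.56), (array([346.5, 196.3,  -0.7]), 0.32)]
loupe [(array([419.4, 302.8,  -2.4]), 0.47)]
lock_pin [(array([496. , -87.7,   7.7]), 0.48)]
pin_stand [(array([493.3, -84.5,  -0.6]), 0.56)]
ear_hole [(array([ 403.1, -286.4,   83.7]), 0.33)]
lock_hole [(array([ 449.2, -362.1,  119.7]), 0.67)]
yellow_tin [(array([564.8, 314.7,   3.7]), 0.76)]
flux_bottle [(array([349.1, 193.9,  -1.3]), 0.6)]
wick_spool [(array([361.5, -76. ,  -0.3]), 0.7)]
flux_dish [(array([ 330.2, -157.6,   -2.9]), 0.71)]
screwdriver [(array([ 308.2, -311.2,   -0.1]), 0.57)]
tape_roll [(array([ 721. , -269.8,   -1. ]), 0.76)]
1.3
```

```bash
python3 -c "
import cv2,numpy as np
a=cv2.imread('pics/top0.png');b=cv2.imread('pics/scene0.png');cv2.imwrite('pics/both.png',cv2.resize(np.vstack([a,b]),(480,600)))"
```

```text
(no output)
```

View pics/top0.png

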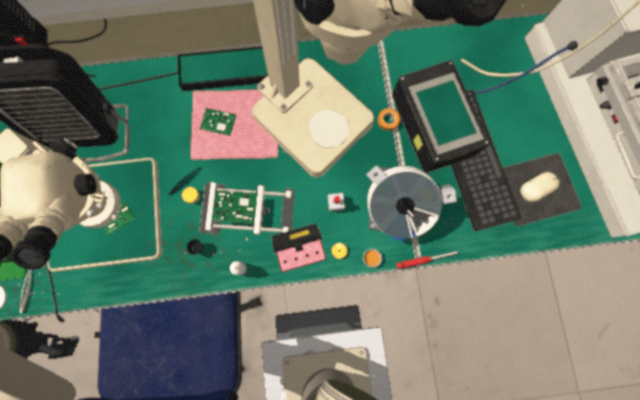

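View pics/scene0.png

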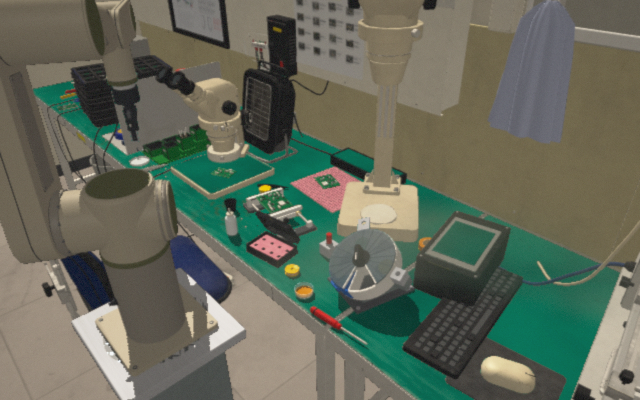

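```bash
cat > h.py <<'E'
import numpy as np, cv2
from scipy.spatial.transform import Rotation as Ro
from bench import sense, eyes, models, job
np.set_printoptions(precision=2,suppress=True)
def pose():
    s=sense(); return np.array(s['tool_pos'],float), Ro.from_euler('xyz',s['tcp_rot'],degrees=True)
def dialR(psi,tilt=30):   # columns: uphill-in-plane, y, axis
    return Ro.from_euler('ZY',[psi,-tilt],degrees=True)
def toolR(D,ang):  # tool z = -dial axis; tool y at angle ang (deg) in dial plane
    a=np.radians(ang); y=np.array([np.cos(a),np.sin(a),0]); z=np.array([0,0,-1.]); x=np.cross(y,z)
    return D*Ro.from_matrix(np.c_[x,y,z])
def plan(wps,p0=None,R0=None,step=58,deg=9.5):
    "wps: list of (pos,R[,minrows])"
    p,R=pose() if p0 is None else (p0,R0); rows=[]
    for w in wps:
        q,Q=np.array(w[0],float),w[1]; rv=(R.inv()*Q).as_rotvec()
        n=int(max(np.ceil(np.linalg.norm(q-p)/step),np.ceil(np.degrees(np.linalg.norm(rv))/deg),w[2] if len(w)>2 else 1))
        for i in range(n):
            A=R*Ro.from_rotvec(rv*i/n); rows.append(np.r_[A.inv().apply((q-p)/n),rv/n])
        p,R=q,Q
    while len(rows)%5: rows.append(np.zeros(6))
    for i,r in enumerate(rows):
        if i%5==0: print('--call')
        print([round(float(x),1) for x in r[:3]]+[round(float(x),4) for x in r[3:]],end=',\n')
def pix2world(c,u,v,d,P=None):
    k=eyes.get_calibration(c); K=k['intrinsics']; u=np.asarray(u,float);v=np.asarray(v,float)
    x=(u-K[0,2])/K[0,0]; y=(v-K[1,2])/K[1,1]
    if c=='wrist':
        th=np.hypot(x,y); s=np.where(th>1e-9,np.tan(th)/np.maximum(th,1e-9),1); x,y=x*s,y*s
        C=np.stack([x*d,y*d,d*np.ones_like(x)],-1); M=k['mount']; T=C@M[:3,:3].T+M[:3,3]
        p,R=P; return (R.as_matrix()@T.reshape(-1,3).T).T.reshape(T.shape)+p
    return (np.stack([x*d,y*d,d*np.ones_like(x)],-1)-k['t'])@k['R']
E
python3 - <<'E'
from h import *
d=np.load('top0.npy')
for u,v in [(340,30),(450,10),(420,20),(285,50),(330,130),(275,15),(390,50)]: print(u,v,pix2world('top',u,v,d[v,u]))
print(eyes.get_calibration('wrist'))
# fit carousel yaw/origin from measured points
from scipy.optimize import least_squares
def pts(q):
    x,y,psi,a,b,w=q; D=dialR(np.degrees(psi)); o=np.array([x,y,62.])
    f=lambda h,r,t:o+D.apply([r*np.cos(t),r*np.sin(t),h])
    return np.concatenate([[x,y],f(77,0,0),f(47,112,a),f(42,112,b),f(47,60,a+np.pi),f(4,60,w)])
m=np.array([470.5,-259.5, 432,-250,128.6, 527.6,-182.6,133.8, 452,-359.5,119, 402.9,-289.1,84.1, 419.9,-240,33])
r=least_squares(lambda q:pts(q)-m,[470,-260,-.3,1,-1.2,3.1]); print(r.x,np.degrees(r.x[2:])); print(r.fun)
x,y,psi,a,b,w=r.x
print('cover',a-b,'wheel',(w-np.pi-b)%(2*np.pi))
E
```

```text
340 30 [624.91 -69.88 610.39]
450 10 [ 514.83 -142.66  788.63]
420 20 [1017.01 -411.91   21.94]
285 50 [801.91   6.41 290.7 ]
330 130 [693.   -92.59  47.76]
275 15 [798.12  18.44 420.12]
390 50 [ 943.14 -312.48   -1.25]
{'intrinsics': array([[309.71,   0.  , 320.53],
       [  0.  , 309.71, 195.24],
       [  0.  ,   0.  ,   1.  ]]), 'mount': array([[  -0.  ,   -0.95,   -0.32,   83.44],
       [   1.  ,    0.  ,   -0.  ,   -0.16],
       [   0.  ,   -0.32,    0.95, -143.28],
       [   0.  ,    0.  ,    0.  ,    1.  ]])}
[ 469.34 -259.16   -0.31    0.95   -1.19    3.09] [-17.69  54.57 -68.07 176.94]
[-1.16  0.34  0.66  2.54  0.08  0.65  0.45  1.36  0.26 -3.27  0.28  0.5
 -0.34  1.21 -0.92  0.27  2.51]
cover 2.1406121917830894 wheel 1.13473036341819
```

```bash
cat >> h.py <<'E'
O=np.array([469.3,-259.2,62.]); PSI=-17.7; D=dialR(PSI)
def dp(h,r=0,t=0): t=np.radians(t); return O+D.apply([r*np.cos(t),r*np.sin(t),h])
E
python3 - <<'E'
from h import *
d=np.load('scene0.npy')
for u,v in [(390,20),(390,60),(370,100),(420,100),(390,130)]: print(u,v,pix2world('scene',u,v,d[v,u]))
plan([(dp(150),toolR(D,-35.4))])
E
```

```text
390 20 [ 634.13 -141.89  629.92]
390 60 [ 652.66 -134.2   534.  ]
370 100 [1017.35  246.4   243.87]
420 100 [909.1  -51.55 347.09]
390 130 [817.66 -16.87 265.47]
--call
[-32.9, -46.4, 2.8, -0.041, -0.0181, 0.1438],
[-39.1, -41.3, 1.7, -0.041, -0.0181, 0.1438],
[-44.6, -35.3, 0.9, -0.041, -0.0181, 0.1438],
[-49.2, -28.6, 0.4, -0.041, -0.0181, 0.1438],
[-52.8, -21.2, 0.3, -0.041, -0.0181, 0.1438],
--call
[-55.3, -13.5, 0.6, -0.041, -0.0181, 0.1438],
[-56.6, -5.4, 1.2, -0.041, -0.0181, 0.1438],
[-56.8, 2.7, 2.2, -0.041, -0.0181, 0.1438],
[-55.8, 10.7, 3.5, -0.041, -0.0181, 0.1438],
[-53.6, 18.4, 5.1, -0.041, -0.0181, 0.1438],
--call
[-50.4, 25.6, 6.9, -0.041, -0.0181, 0.1438],
[-46.0, 32.2, 9.0, -0.041, -0.0181, 0.1438],
[-40.8, 38.1, 11.2, -0.041, -0.0181, 0.1438],
[-34.7, 43.0, 13.5, -0.041, -0.0181, 0.1438],
[0.0, 0.0, 0.0, 0.0, 0.0, 0.0],
```

Request:
apply_moves([
  [-32.9, -46.4, 2.8, -0.041, -0.0181, 0.1438],
  [-39.1, -41.3, 1.7, -0.041, -0.0181, 0.1438],
  [-44.6, -35.3, 0.9, -0.041, -0.0181, 0.1438],
  [-49.2, -28.6, 0.4, -0.041, -0.0181, 0.1438],
  [-52.8, -21.2, 0.3, -0.041, -0.0181, 0.1438],
], fingers=50)

```text
time: 1.92
tool_pos: [302.9, 264.7, 217.2]
tcp_rot: [167.3, 0.7, 113.7]
ft_force: [1.1, -0.2, 1.0]
finger_gap: 49.7
grip_force: 0.0
```

Request:
apply_moves([
  [-55.3, -13.5, 0.6, -0.041, -0.0181, 0.1438],
  [-56.6, -5.4, 1.2, -0.041, -0.0181, 0.1438],
  [-56.8, 2.7, 2.2, -0.041, -0.0181, 0.1438],
  [-55.8, 10.7, 3.5, -0.041, -0.0181, 0.1438],
  [-53.6, 18.4, 5.1, -0.041, -0.0181, 0.1438],
])

```text
time: 2.55
tool_pos: [404.5, 2.6, 204.7]
tcp_rot: [159.7, -5.5, 72.4]
ft_force: [0.4, -0.3, -0.5]
finger_gap: 49.6
grip_force: 0.0
```

Request:
apply_moves([
  [-50.4, 25.6, 6.9, -0.041, -0.0181, 0.1438],
  [-46.0, 32.2, 9.0, -0.041, -0.0181, 0.1438],
  [-40.8, 38.1, 11.2, -0.041, -0.0181, 0.1438],
  [-34.7, 43.0, 13.5, -0.041, -0.0181, 0.1438],
  [0, 0, 0, 0, 0, 0],
])

```text
time: 3.18
tool_pos: [444.1, -222.1, 194.2]
tcp_rot: [155.9, -14.2, 39.8]
ft_force: [-0.1, -0.3, 0.1]
finger_gap: 49.9
grip_force: 0.0
```

Run:
```python
from h import *
s=sense(); print(s['time'],s['joint_pos']); P=pose(); print(P[0],P[1].as_euler('xyz',True), 'goal',dp(150),toolR(D,-35.4).as_euler('xyz',True))
im,d=eyes.snapshot('wrist'); cv2.imwrite('pics/w1.png',im[:,:,::-1]); np.save('w1.npy',d); np.save('w1p.npy',np.r_[P[0],P[1].as_quat()])
for n in ['knob_top','cover_slot','blue_well','ear_hole','lock_hole','carousel']:
    print(n,[(np.array(q['xyz']),round(q['confidence'],2)) for q in models.place_of(n,'wrist')[:2]])
```

```text
3.175 [-38.23 -37.62 130.93   8.93  60.24  12.4 ]
[ 444.14 -222.07  194.22] [155.9  -14.23  39.81] goal [ 397.85 -236.4   191.9 ] [154.8  -16.84  40.69]
knob_top [(array([ 432.3, -243. ,  129.4]), 0.72)]
cover_slot []
blue_well [(array([ 458.1, -362.8,  113.1]), 0.6)]
ear_hole [(array([ 528.6, -183. ,  140.1]), 0.59)]
lock_hole [(array([ 456.3, -364.1,  114.2]), 0.63)]
carousel [(array([ 472. , -260.6,   -0.1]), 0.55)]
```

View pics/w1.png

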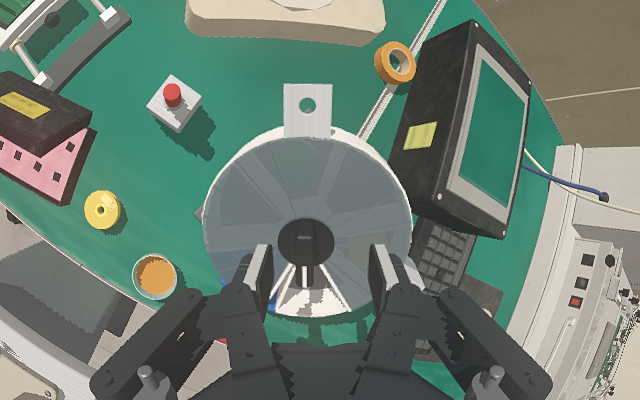

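```bash
cat > m.py <<'E'
from h import *
def cloud(f,pf,img):
    d=np.load(f); q=np.load(pf); P=(q[:3],Ro.from_quat(q[3:])); v,u=np.mgrid[0:400,0:640]
    W=pix2world('wrist',u,v,d,P); im=cv2.cvtColor(cv2.imread(img),cv2.COLOR_BGR2RGB).astype(int)
    return W,(D.inv().apply((W-O).reshape(-1,3))).reshape(W.shape),im,d>0
E
python3 - <<'E'
from m import *
W,L,im,ok=cloud('w1.npy','w1p.npy','pics/w1.png')
r=np.hypot(L[...,0],L[...,1]); t=np.degrees(np.arctan2(L[...,1],L[...,0])); h=L[...,2]
u=np.arange(640)[None]*np.ones((400,1)); v=np.arange(400)[:,None]*np.ones((1,640))
m=ok&(h>68)&(h<90)&(r<40); p=L[m]; print('knob',m.sum(),p.mean(0),p.min(0),p.max(0)); c=np.cov(p[:,:2].T); w,V=np.linalg.eigh(c); print(np.sqrt(w),np.degrees(np.arctan2(V[1,1],V[0,1])))
print(np.unique(u[m])[[0,-1]],np.unique(v[m])[[0,-1]])
# cover plane
m=ok&(h>35)&(h<60)&(r<85)&(r>30)&(v<235); p=L[m]; A=np.c_[p[:,:2],np.ones(len(p))]; print('plane',np.linalg.lstsq(A,p[:,2],rcond=None)[0],np.percentile(p[:,2],[5,50,95]))
# ear
m=ok&(h>38)&(h<60)&(r>95)&(r<135)&(v<170); p=L[m]; print('ear',m.sum(),p.mean(0),p.min(0),p.max(0),np.percentile(t[m],[1,50,99]))
print('ear hole px depth',L[90:122:4,308])
m=(im[...,2]>im[...,0]+60)&(im[...,2]>im[...,1]+40)&ok&(r<130); print('blue',m.sum(),np.percentile(L[m],[5,50,95],axis=0),np.percentile(t[m]%360,[2,50,98]))
m=(im.min(-1)>215)&ok&(r<90)&(v>200)&(u>200)&(u<420); print('white',m.sum(),np.percentile(t[m]%360,[2,25,50,75,98]),np.percentile(h[m],[5,50,95]))
cv2.imwrite('pics/w1c.png',cv2.resize(cv2.imread('pics/w1.png')[200:350,190:440],None,fx=3.2,fy=3.2,interpolation=cv2.INTER_CUBIC))
E
```

```text
knob 1019 [ 2.91  3.9  77.12] [-18.3  -20.48  68.04] [19.19 23.28 79.76]
[ 3.88 14.34] 53.24408866047933
[296. 314.] [230. 286.]
plane [-0.    0.03 47.89] [47.08 49.07 50.66]
ear 2084 [66.11 90.27 50.58] [41.96 65.66 45.63] [ 89.68 114.33  53.07] [44.66 53.79 62.93]
ear hole px depth [[  73.94  100.14   51.5 ]
 [  72.18   97.81   50.04]
 [  58.34   92.72 -103.77]
 [  55.45   88.73 -104.49]
 [  52.8    84.82 -102.46]
 [  51.13   81.42  -90.96]
 [  63.66   85.98   48.75]
 [  62.03   83.64   49.31]]
blue 76 [[-96.75 -46.27  33.93]
 [-76.75 -42.15  41.54]
 [-74.23  10.23  43.81]] [173.03 208.64 212.26]
white 1337 [200.91 221.98 235.97 249.   263.59] [10.86 37.06 48.38]
```

View pics/w1c.png

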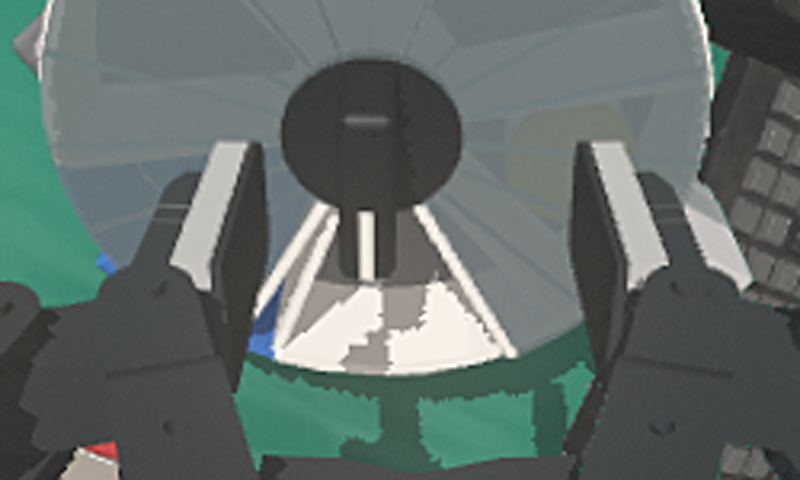

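```bash
cat >> h.py <<'E'
O=O+D.apply([0.3,1.2,1.5])
def onplane(c,u,v,h,P=None):
    a=pix2world(c,u,v,1.0,P); b=pix2world(c,u,v,400.0,P); a,b=D.inv().apply(a-O),D.inv().apply(b-O)
    q=a+(b-a)*(h-a[2])/(b[2]-a[2]); return q[:2],np.hypot(*q[:2]),np.degrees(np.arctan2(q[1],q[0]))%360
E
python3 - <<'E'
from m import *
q=np.load('w1p.npy'); P=(q[:3],Ro.from_quat(q[3:]))
for n,(x,y) in dict(edgeA0=(325,212),edgeA1=(258,310),edgeB0=(340,215),edgeB1=(277,355),edgeC0=(420,210),edgeC1=(512,352),up0=(280,170),up1=(65,168),tabTop=(100,260),tabbot=(118,272),blue=(262,340)).items():
    u,v=190+x/3.2,200+y/3.2; print(n,[onplane('wrist',u,v,h,P) for h in (42,47)])
W,L,im,ok=cloud('w1.npy','w1p.npy','pics/w1.png')
m=(im[...,2]>im[...,0]+60)&(im[...,2]>im[...,1]+40)&ok; n,lab=cv2.connectedComponents(m.astype(np.uint8))
for i in range(1,n):
    p=L[lab==i]
    if len(p)>8: print(len(p),p.mean(0),np.hypot(p[:,0],p[:,1]).mean(),np.degrees(np.arctan2(p[:,1],p[:,0]))%360)
E
```

```text
edgeA0 [(array([-26.78, -14.13]), np.float64(30.2829432327188), np.float64(207.82109276677278)), (array([-24.27, -11.67]), np.float64(26.933584315483177), np.float64(205.68063179135916))]
edgeA1 [(array([-66.2 , -31.74]), np.float64(73.41768074986176), np.float64(205.61172576671729)), (array([-62.83, -28.89]), np.float64(69.1541862542623), np.float64(204.69246225004287))]
edgeB0 [(array([-23.9 , -17.28]), np.float64(29.49109833339982), np.float64(215.86462880962503)), (array([-21.45, -14.75]), np.float64(26.033472355959333), np.float64(214.50525101824178))]
edgeB1 [(array([-73.28, -49.31]), np.float64(88.32761758453512), np.float64(213.9369340581709)), (array([-69.75, -46.08]), np.float64(83.5990240100369), np.float64(213.44889845451758))]
edgeC0 [(array([ -4.45, -28.39]), np.float64(28.735912789616016), np.float64(261.08882359743905)), (array([ -2.43, -25.62]), np.float64(25.730220847627198), np.float64(264.57813847711867))]
edgeC1 [(array([-12.24, -88.7 ]), np.float64(89.53905190512754), np.float64(262.1426409051725)), (array([-10.05, -84.6 ]), np.float64(85.19796087392577), np.flo
[... 857 characters left out ...]
71905)), (array([-69.64, -38.81]), np.float64(79.72930303557037), np.float64(209.1306150693319))]
21 [-95.25   7.19  41.94] 95.54672525231537 [173.9  174.4  174.71 173.56 174.86 174.68 175.13 173.69 175.06 175.12
 175.51 175.74 176.01 176.37 176.6  176.5  177.17 177.07 177.53 177.51
 178.01]
51 [-76.52 -44.49  38.57] 88.54433011240977 [210.53 211.3  207.93 208.61 209.26 210.01 210.67 211.21 212.03 207.59
 208.1  208.78 209.43 210.15 210.71 211.4  207.64 208.19 208.95 209.67
 210.34 210.94 211.48 207.92 208.57 209.2  209.84 210.56 210.99 211.68
 208.33 208.98 209.5  209.93 210.68 211.16 208.41 209.15 209.62 210.23
 210.81 211.54 212.09 210.01 210.61 211.09 211.72 212.33 212.97 212.64
 213.22]
```

Run:
```python
from h import *
plan([(dp(105),toolR(D,-36),4)])
```

```text
--call
[-11.0, -2.9, 7.2, -0.0038, 0.011, 0.0058],
[-11.1, -2.9, 7.1, -0.0038, 0.011, 0.0058],
[-11.2, -2.9, 6.9, -0.0038, 0.011, 0.0058],
[-11.3, -2.8, 6.8, -0.0038, 0.011, 0.0058],
[0.0, 0.0, 0.0, 0.0, 0.0, 0.0],
```

Request:
apply_moves([
  [-11.0, -2.9, 7.2, -0.0038, 0.011, 0.0058],
  [-11.1, -2.9, 7.1, -0.0038, 0.011, 0.0058],
  [-11.2, -2.9, 6.9, -0.0038, 0.011, 0.0058],
  [-11.3, -2.8, 6.8, -0.0038, 0.011, 0.0058],
  [0, 0, 0, 0, 0, 0],
])

```text
time: 4.15
tool_pos: [418.3, -242.2, 153.1]
tcp_rot: [155.1, -17.1, 40.0]
ft_force: [0.4, 0.5, 0.4]
finger_gap: 49.8
grip_force: 0.0
```

Run:
```python
from h import *
p,R=pose(); T=toolR(D,-36); print(p,dp(105),T.inv().apply(p-dp(105)),(R.inv()*T).as_rotvec(),sense()['joint_pos'])
plan([(dp(51),T,5)])
```

```text
[ 418.31 -242.17  153.12] [ 419.18 -241.95  154.38] [-1.15 -0.76  0.71] [-0.  0. -0.] [-46.87 -39.99 137.3   16.79  57.17   1.  ]
--call
[0.2, 0.2, 10.7, -0.0002, 0.0003, -0.0004],
[0.2, 0.2, 10.7, -0.0002, 0.0003, -0.0004],
[0.2, 0.2, 10.7, -0.0002, 0.0003, -0.0004],
[0.2, 0.2, 10.7, -0.0002, 0.0003, -0.0004],
[0.2, 0.2, 10.7, -0.0002, 0.0003, -0.0004],
```

Request:
apply_moves([
  [0.2, 0.2, 10.7, 0, 0, 0],
  [0.2, 0.2, 10.7, 0, 0, 0],
  [0.2, 0.2, 10.7, 0, 0, 0],
  [0.2, 0.2, 10.7, 0, 0, 0],
  [0.2, 0.2, 10.7, 0, 0, 0],
])

```text
time: 4.78
tool_pos: [445.8, -250.9, 107.4]
tcp_rot: [155.0, -17.1, 40.0]
ft_force: [-0.1, 0.1, -0.5]
finger_gap: 50.1
grip_force: 0.0
```

Request:
apply_moves([
  [0, 0, 0, 0, 0, 0],
  [0, 0, 0, 0, 0, 0],
  [0, 0, 0, 0, 0, 0],
  [0, 0, 0, 0, 0, 0],
  [0, 0, 0, 0, 0, 0],
], fingers=5, grip_force=40)

```text
time: 5.4
tool_pos: [445.0, -250.2, 108.0]
tcp_rot: [155.1, -17.1, 40.0]
ft_force: [-4.6, 4.3, 2.2]
finger_gap: 13.6
grip_force: 39.1
```

Request:
apply_moves([
  [0, 0, 0, 0, 0, 0.1734],
  [0, 0, 0, 0, 0, 0.1734],
  [0, 0, 0, 0, 0, 0.1734],
  [0, 0, 0, 0, 0, 0.1734],
  [0, 0, 0, 0, 0, 0.1734],
])

```text
time: 6.02
tool_pos: [445.0, -250.4, 108.0]
tcp_rot: [177.8, -29.8, -13.2]
ft_force: [-1.2, 1.3, 0.5]
finger_gap: 13.4
grip_force: 44.1
```

Run:
```python
from h import *
s=sense();p,R=P=pose(); y=D.inv().apply(R.apply([0,1,0])); print('tool y ang',np.degrees(np.arctan2(y[1],y[0])),s['ft_force'],s['wrist_torque'],s['joint_pos'],D.inv().apply(p-O))
im,d=eyes.snapshot('wrist'); cv2.imwrite('pics/w2.png',im[:,:,::-1]); np.save('w2.npy',d); np.save('w2p.npy',np.r_[p,R.as_quat()])
cv2.imwrite('pics/w2c.png',cv2.resize(im[60:360,140:540,::-1],None,fx=2,fy=2,interpolation=cv2.INTER_CUBIC))
```

```text
tool y ang -86.09045771226444 [-1.19  1.33  0.53] [0.94 0.75 0.7 ] [-44.49 -29.77 136.04  17.63  47.95  50.44] [ 0.39 -0.19 51.27]
```

View pics/w2c.png

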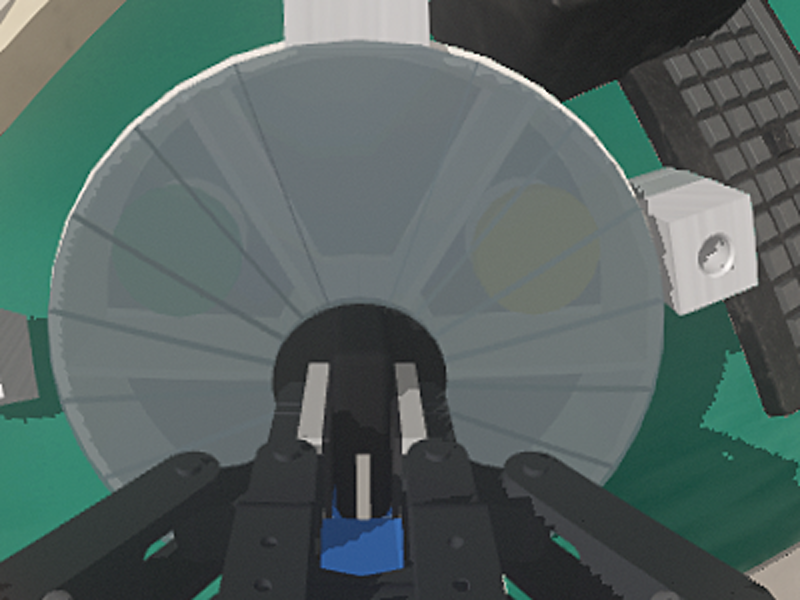

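Run:
```python
from m import *
q=np.load('w2p.npy'); P=(q[:3],Ro.from_quat(q[3:]))
print('lock',onplane('wrist',498,187.5,42,P))
for x,y in [(105,311),(105,376),(600,308),(585,374)]: print(onplane('wrist',140+x/2,60+y/2,42,P))
W,L,im,ok=cloud('w2.npy','w2p.npy','pics/w2.png')
r=np.hypot(L[...,0],L[...,1]); h=L[...,2]
m=ok&(h>36)&(h<48)&(r>95)&(r<135); m[:, :450]=0
p=L[m]; print('bracket',m.sum(),np.percentile(p,[2,50,98],axis=0))
```

```text
lock (array([  42.41, -100.9 ]), np.float64(109.44661828865564), np.float64(292.79662401487366))
(array([13.53, 73.34]), np.float64(74.57611564722089), np.float64(79.55030196607004))
(array([-7.74, 75.55]), np.float64(75.9467972882847), np.float64(95.84850480122421))
(array([ 24.09, -65.97]), np.float64(70.22754020511391), np.float64(290.062861199387))
(array([  3.14, -65.9 ]), np.float64(65.97395548173169), np.float64(272.72857425610306))
bracket 1810 [[  24.97 -118.97   36.31]
 [  42.28 -101.55   38.12]
 [  58.13  -85.61   39.6 ]]
```

Run:
```python
from h import *
d=np.load('top0.npy'); v,u=np.mgrid[0:400,0:640]; W=pix2world('top',u,v,d); 
for y0 in range(-60,400,40):
    m=(d>0)&(W[...,0]>340)&(W[...,0]<520)&(W[...,1]>y0)&(W[...,1]<y0+40); print(y0,W[m][:,2].max(),end=' | ')
p,R=pose(); up=p+R.apply([0,0,-60])
print(p,up)
down=Ro.from_euler('xyz',[180,0,56],degrees=True)
plan([(up,R,3),(np.array([418,100,185]),(R*Ro.from_rotvec((R.inv()*down).as_rotvec()*.6))),(np.array([418,305,150]),down)])
```

```text
-60 115.00993226630594 | -20 116.15025961566852 | 20 117.88519948443958 | 60 116.94347809672605 | 100 63.916559767561 | 140 54.30440347089256 | 180 85.94209723129713 | 220 55.98884445639999 | 260 47.18524884090996 | 300 39.02854952749876 | 340 4.9653692242607415 | 380 25.359535640472895 | [ 445.03 -250.4   108.02] [ 416.54 -241.32  160.04]
--call
[0.0, 0.0, -20.0, 0.0, 0.0, 0.0],
[0.0, 0.0, -20.0, 0.0, 0.0, 0.0],
[0.0, 0.0, -20.0, 0.0, 0.0, 0.0],
[-9.5, -54.9, -12.1, 0.0346, -0.0434, -0.1197],
[-3.3, -56.1, -9.9, 0.0346, -0.0434, -0.1197],
--call
[3.1, -56.4, -7.9, 0.0346, -0.0434, -0.1197],
[9.5, -55.9, -6.3, 0.0346, -0.0434, -0.1197],
[15.9, -54.6, -4.9, 0.0346, -0.0434, -0.1197],
[22.1, -52.4, -3.9, 0.0346, -0.0434, -0.1197],
[22.6, -45.9, 9.3, 0.0346, -0.0434, -0.1197],
--call
[28.3, -42.5, 9.7, 0.0346, -0.0434, -0.1197],
[33.6, -38.5, 9.7, 0.0346, -0.0434, -0.1197],
[38.3, -33.8, 9.4, 0.0346, -0.0434, -0.1197],
[0.0, 0.0, 0.0, 0.0, 0.0, 0.0],
[0.0, 0.0, 0.0, 0.0, 0.0, 0.0],
```

Request:
apply_moves([
  [0, 0, 0, 0, 0, 0],
  [0, 0, 0, 0, 0, 0],
  [0, 0, -20, 0, 0, 0],
  [0, 0, -20, 0, 0, 0],
  [0, 0, -20, 0, 0, 0],
], fingers=40)

```text
time: 6.7
tool_pos: [416.8, -242.0, 161.2]
tcp_rot: [177.4, -29.9, -12.7]
ft_force: [-1.1, 0.0, 0.2]
finger_gap: 40.3
grip_force: 0.0
```

Request:
apply_moves([
  [-9.5, -54.9, -12.1, 0.0346, -0.0434, -0.1197],
  [-3.3, -56.1, -9.9, 0.0346, -0.0434, -0.1197],
  [3.1, -56.4, -7.9, 0.0346, -0.0434, -0.1197],
  [9.5, -55.9, -6.3, 0.0346, -0.0434, -0.1197],
  [15.9, -54.6, -4.9, 0.0346, -0.0434, -0.1197],
], fingers=80)

```text
time: 7.32
tool_pos: [415.3, 44.4, 180.1]
tcp_rot: [173.7, -14.4, 23.4]
ft_force: [0.5, 0.3, -0.4]
finger_gap: 79.9
grip_force: 0.0
```

Request:
apply_moves([
  [22.1, -52.4, -3.9, 0.0346, -0.0434, -0.1197],
  [22.6, -45.9, 9.3, 0.0346, -0.0434, -0.1197],
  [28.3, -42.5, 9.7, 0.0346, -0.0434, -0.1197],
  [33.6, -38.5, 9.7, 0.0346, -0.0434, -0.1197],
  [38.3, -33.8, 9.4, 0.0346, -0.0434, -0.1197],
])

```text
time: 7.95
tool_pos: [412.4, 306.4, 146.2]
tcp_rot: [179.8, 0.4, 57.0]
ft_force: [0.9, 0.1, 0.5]
finger_gap: 80.4
grip_force: 0.0
```

Run:
```python
from h import *
s=sense(); p,R=P=pose(); print(s['time'],p,s['tcp_rot'],s['joint_pos'])
im,d=eyes.snapshot('wrist'); cv2.imwrite('pics/w3.png',im[:,:,::-1])
print([(q['xyz'],q['confidence']) for q in models.place_of('loupe','wrist')[:2]])
r=models.cut_out('loupe','wrist')[0]; m=r['pixels']&(d>0); v,u=np.nonzero(m); W=pix2world('wrist',u,v,d[m],P); print(len(W),np.percentile(W,[3,50,97],axis=0))
top=W[(W[:,2]>30)&(W[:,2]<45)]; print('top',len(top),(np.percentile(top,1,axis=0)+np.percentile(top,99,axis=0))/2,np.ptp(top,axis=0))
(cx,cy),rad=cv2.minEnclosingCircle(top[:,:2].astype(np.float32)); print(cx,cy,rad)
b=models.boxes_of('loupe','top');
```

```text
7.95 [412.42 306.38 146.17] [179.81   0.39  57.03] [ 31.13  -2.36 104.42  -0.35  78.2   64.17]
[([420.9, 307.7, 1.3], 0.62)]
1853 [[398.79 288.58   4.73]
 [414.7  302.19  17.21]
 [435.12 324.52  37.23]]
top 490 [417.52 307.37  33.97] [42.37 41.95  8.1 ]
417.3686828613281 307.44464111328125 21.274919509887695
```

Request:
apply_moves([
  [3.7, 4.3, 0, 0, 0, 0],
  [0, 0, 35, 0, 0, 0],
  [0, 0, 35, 0, 0, 0],
  [0, 0, 35, 0, 0, 0],
  [0, 0, 19, 0, 0, 0],
])

```text
time: 8.78
tool_pos: [418.6, 303.0, 23.1]
tcp_rot: [179.7, 0.3, 56.6]
ft_force: [-31.7, -15.3, 95.9]
finger_gap: 79.9
grip_force: 48.7
```

Run:
```python
from h import *
p,R=pose(); print(p,'offset in tool axes to loupe',R.inv().apply(np.array([418,307.4,22])-p))
```

```text
[418.61 302.99  23.1 ] offset in tool axes to loupe [ 3.35 -2.94  1.06]
```

Request:
apply_moves([
  [0, 0, -20, 0, 0, 0],
  [0, 0, -20, 0, 0, 0],
  [0, 0, -10, 0, 0, 0],
  [0, 0, 0, 0, 0, 0],
  [0, 0, 0, 0, 0, 0],
])

```text
time: 9.4
tool_pos: [417.3, 304.1, 71.5]
tcp_rot: [179.8, 0.4, 56.6]
ft_force: [-0.8, 0.6, -0.3]
finger_gap: 79.9
grip_force: 0.0
```

Run:
```python
from h import *
s=sense(); p,R=P=pose(); print(p,s['ft_force'],s['grip_force'],s['joint_pos'],s['tcp_rot'])
d=np.load('top0.npy'); v,u=np.mgrid[0:400,0:640]; W=pix2world('top',u,v,d)
m=(d>0)&(np.hypot(W[...,0]-418,W[...,1]-307)<90)&(W[...,2]>8)
for a in W[m][::2]: print(a.round().astype(int),round(np.hypot(a[0]-418,a[1]-307)),end='; ')
im,d=eyes.snapshot('wrist'); cv2.imwrite('pics/w4.png',im[:,:,::-1]); np.save('w4.npy',d); np.save('w4p.npy',np.r_[p,R.as_quat()])
```

```text
[417.35 304.09  71.51] [-0.79  0.56 -0.32] 0.0 [ 30.64   2.89 107.49  -0.37  69.92  64.12] [179.82   0.42  56.64]
[505 289  14] 89; [503 289  13] 86; [502 284  11] 87; [502 279   8] 88; [494 265  45] 87; [494 260  45] 89; [499 286  16] 84; [499 281  13] 85; [498 276  12] 86; [492 264  41] 86; [491 258  44] 88; [497 290  12] 81; [496 284  12] 82; [496 279  11] 83; [489 266  46] 82; [488 260  47] 84; [488 255  45] 87; [487 250  44] 90; [494 288  11] 79; [493 282  12] 79; [487 269  44] 79; [487 264  42] 81; [485 258  44] 83; [484 252  49] 86; [484 247  46] 89; [492 290  12] 75; [491 285  11] 76; [490 279  13] 77; [484 267  44] 77; [484 262  41] 80; [482 256  44] 82; [481 250  48] 85; [480 244  50] 88; [489 291  10] 73; [488 285  11] 74; [488 280   9] 75; [481 266  45] 75; [481 262  43] 77; [480 256  43] 80; [483 256  21] 83; [484 252  12] 86; [483 247  13] 89; [486 289   9] 71; [486 283   8] 72; [478 266  46] 73; [478 262  43] 75; [477 256  43] 78; [481 257  18] 81; [482 253  10] 83; [481 247  11] 87; [484 294  11] 67; [483 289   9] 68; [482 280  12] 69; [476 267  43] 70; [475 262  43] 
[... 2039 characters left out ...]
431 323  25] 21; [432 321  14] 20; [429 297  13] 15; [428 327  31] 23; [428 323  26] 19; [429 321  16] 17; [425 329  35] 23; [426 326  27] 20; [427 324  15] 19; [421 290  34] 18; [423 328  31] 21; [424 326  19] 19; [418 290  35] 17; [420 328  30] 21; [421 326  18] 19; [422 323   8] 17; [417 329  35] 22; [418 326  28] 19; [418 324  15] 17; [413 290  33] 17; [415 328  30] 21; [415 326  20] 19; [416 323  10] 16; [411 293  22] 15; [412 326  29] 20; [412 323  21] 17; [408 294  31] 17; [409 325  33] 20; [409 322  25] 17; [410 320  12] 16; [408 299  10] 13; [406 322  37] 19; [406 320  24] 17; [407 318  12] 15; [406 307  11] 12; [403 320  35] 20; [403 317  24] 18; [403 312  26] 16; [401 304  35] 17;
```

View pics/w4.png

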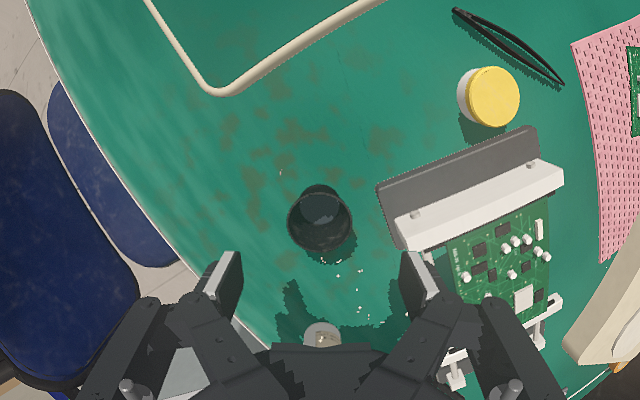

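Run:
```python
from h import *
q=np.load('w4p.npy'); P=(q[:3],Ro.from_quat(q[3:])); d=np.load('w4.npy')
r=models.cut_out('loupe','wrist')[0]; m=r['pixels']&(d>0); v,u=np.nonzero(m); W=pix2world('wrist',u,v,d[m],P)
top=W[(W[:,2]>30)&(W[:,2]<42)]; print('top',len(top),(np.percentile(top,1,axis=0)+np.percentile(top,99,axis=0))/2,np.ptp(top,axis=0))
c,rad=cv2.minEnclosingCircle(top[:,:2].astype(np.float32)); print(c,rad, P[0])
down=Ro.from_euler('xyz',[180,0,30],degrees=True)
plan([([c[0],c[1],70],down,4),([c[0],c[1],22],down,3)],P[0],P[1])
```

```text
top 913 [417.61 307.67  34.04] [41.66 41.46  8.36]
(417.5675354003906, 307.5179138183594) 21.05948829650879 [417.35 304.09  71.51]
--call
[0.7, -0.4, 0.4, 0.0012, 0.0016, 0.1163],
[0.7, -0.5, 0.4, 0.0012, 0.0016, 0.1163],
[0.6, -0.6, 0.4, 0.0012, 0.0016, 0.1163],
[0.6, -0.7, 0.4, 0.0012, 0.0016, 0.1163],
[0.0, -0.0, 16.0, 0.0, 0.0, 0.0],
--call
[0.0, -0.0, 16.0, 0.0, 0.0, 0.0],
[0.0, -0.0, 16.0, 0.0, 0.0, 0.0],
[0.0, 0.0, 0.0, 0.0, 0.0, 0.0],
[0.0, 0.0, 0.0, 0.0, 0.0, 0.0],
[0.0, 0.0, 0.0, 0.0, 0.0, 0.0],
```

Request:
apply_moves([
  [0.7, -0.4, 0.4, 0.0012, 0.0016, 0.1163],
  [0.7, -0.5, 0.4, 0.0012, 0.0016, 0.1163],
  [0.6, -0.6, 0.4, 0.0012, 0.0016, 0.1163],
  [0.6, -0.7, 0.4, 0.0012, 0.0016, 0.1163],
  [0, 0, 14, 0, 0, 0],
], fingers=56)

```text
time: 10.12
tool_pos: [418.4, 308.3, 56.3]
tcp_rot: [180.0, -0.1, 30.1]
ft_force: [0.2, -0.9, 0.4]
finger_gap: 55.6
grip_force: 0.0
```

Request:
apply_moves([
  [0, 0, 10, 0, 0, 0],
  [0, 0, 8, 0, 0, 0],
  [0, 0, 6, 0, 0, 0],
  [0, 0, 0, 0, 0, 0],
  [0, 0, 0, 0, 0, 0],
])

```text
time: 10.75
tool_pos: [418.1, 308.1, 32.7]
tcp_rot: [180.0, -0.1, 30.0]
ft_force: [0.1, 0.7, 0.2]
finger_gap: 55.7
grip_force: 0.0
```

Request:
apply_moves([
  [0, 0, 5, 0, 0, 0],
  [0, 0, 5, 0, 0, 0],
  [0, 0, 0, 0, 0, 0],
  [0, 0, 0, 0, 0, 0],
  [0, 0, 0, 0, 0, 0],
])

```text
time: 11.38
tool_pos: [418.0, 308.0, 22.6]
tcp_rot: [180.0, -0.0, 30.0]
ft_force: [-0.8, 0.9, -0.6]
finger_gap: 55.8
grip_force: 0.0
```

Request:
apply_moves([
  [0, 0, 0, 0, 0, 0],
  [0, 0, 0, 0, 0, 0],
  [0, 0, 0, 0, 0, 0],
  [0, 0, 0, 0, 0, 0],
  [0, 0, 0, 0, 0, 0],
], fingers=30, grip_force=35)

```text
time: 12.0
tool_pos: [418.2, 308.1, 22.8]
tcp_rot: [180.0, -0.1, 30.0]
ft_force: [-1.7, 0.1, 5.9]
finger_gap: 40.6
grip_force: 35.6
```

Run:
```python
from h import *
s=sense(); p,R=pose(); print(p,s['ft_force'],s['finger_gap'],s['grip_force'])
T=toolR(D,-85.5); tgt=dp(100,61,184.5); print(tgt,dp(49,61,184.5))
up=p+[0,0,165]; rel=(R.inv()*T).as_rotvec()
plan([(up,R),([415,-20,190],R*Ro.from_rotvec(rel*.6)),(tgt,T)])
```

```text
[418.15 308.08  22.83] [-1.69  0.11  5.86] 40.59456124478646 35.642348527908325
[ 369.94 -231.25  119.65] [ 394.23 -239.01   75.48]
--call
[0.1, 0.0, -55.0, 0.0, 0.0, 0.0],
[0.1, 0.0, -55.0, 0.0, 0.0, 0.0],
[0.1, 0.0, -55.0, 0.0, 0.0, 0.0],
[-27.8, 47.1, -0.4, -0.0236, 0.048, 0.0736],
[-24.2, 49.0, -0.5, -0.0236, 0.048, 0.0736],
--call
[-20.5, 50.7, -0.4, -0.0236, 0.048, 0.0736],
[-16.7, 52.1, -0.1, -0.0236, 0.048, 0.0736],
[-12.9, 53.1, 0.4, -0.0236, 0.048, 0.0736],
[-9.0, 53.9, 1.2, -0.0236, 0.048, 0.0736],
[-20.6, 50.5, 15.7, -0.0236, 0.048, 0.0736],
--call
[-17.6, 51.6, 16.0, -0.0236, 0.048, 0.0736],
[-14.5, 52.4, 16.5, -0.0236, 0.048, 0.0736],
[-11.5, 52.9, 17.1, -0.0236, 0.048, 0.0736],
[0.0, 0.0, 0.0, 0.0, 0.0, 0.0],
[0.0, 0.0, 0.0, 0.0, 0.0, 0.0],
```

Request:
apply_moves([
  [0, 0, -55, 0, 0, 0],
  [0, 0, -55, 0, 0, 0],
  [0, 0, -55, 0, 0, 0],
  [-27.8, 47.1, -0.4, -0.0236, 0.048, 0.0736],
  [-24.2, 49, -0.5, -0.0236, 0.048, 0.0736],
])

```text
time: 12.62
tool_pos: [417.1, 197.7, 188.8]
tcp_rot: [177.6, -5.9, 21.6]
ft_force: [1.3, 0.4, -0.4]
finger_gap: 40.3
grip_force: 35.8
```

Request:
apply_moves([
  [-20.5, 50.7, -0.4, -0.0236, 0.048, 0.0736],
  [-16.7, 52.1, -0.1, -0.0236, 0.048, 0.0736],
  [-12.9, 53.1, 0.4, -0.0236, 0.048, 0.0736],
  [-9.0, 53.9, 1.2, -0.0236, 0.048, 0.0736],
  [0, 0, 0, 0, 0, 0],
])

```text
time: 13.25
tool_pos: [413.9, -24.0, 189.2]
tcp_rot: [175.6, -17.8, 4.7]
ft_force: [-0.3, 0.5, -0.5]
finger_gap: 40.5
grip_force: 35.8
```

Run:
```python
from h import *
s=sense(); p,R=pose(); print(s['time'],p,s['tcp_rot'],s['finger_gap'],s['joint_pos'])
plan([(dp(84,61,184.5),toolR(D,-85.5))])
```

```text
13.25 [413.87 -24.02 189.19] [175.58 -17.79   4.71] 40.47427310941106 [-10.77 -44.44 132.84   0.42  73.29  75.16]
--call
[-19.1, 50.1, 19.7, -0.0225, 0.0481, 0.0719],
[-16.4, 51.0, 20.0, -0.0225, 0.0481, 0.0719],
[-13.7, 51.6, 20.4, -0.0225, 0.0481, 0.0719],
[-11.0, 52.0, 21.0, -0.0225, 0.0481, 0.0719],
[0.0, 0.0, 0.0, 0.0, 0.0, 0.0],
```

Request:
apply_moves([
  [-19.1, 50.1, 19.7, -0.0225, 0.0481, 0.0719],
  [-16.4, 51.0, 20.0, -0.0225, 0.0481, 0.0719],
  [-13.7, 51.6, 20.4, -0.0225, 0.0481, 0.0719],
  [-11.0, 52.0, 21.0, -0.0225, 0.0481, 0.0719],
  [0, 0, 0, 0, 0, 0],
])

```text
time: 13.88
tool_pos: [388.2, -238.8, 108.3]
tcp_rot: [177.9, -29.0, -12.6]
ft_force: [0.1, 1.2, -1.4]
finger_gap: 40.0
grip_force: 36.0
```

Run:
```python
from h import *
s=sense(); p,R=P=pose(); print(s['time'],p,dp(84,61,184.5),s['tcp_rot'],s['joint_pos'],s['ft_force'])
plan([(dp(84,61,184.5),toolR(D,-85.5))])
im,d=eyes.snapshot('wrist'); cv2.imwrite('pics/w5.png',im[:,:,::-1]); np.save('w5.npy',d); np.save('w5p.npy',np.r_[p,R.as_quat()])
```

```text
13.875 [ 388.22 -238.83  108.29] [ 377.56 -233.69  105.79] [177.9  -28.96 -12.57] [-50.8  -42.37 143.1   19.03  56.05  44.87] [ 0.12  1.2  -1.42]
--call
[-11.3, -2.6, -3.5, -0.008, 0.0165, -0.0002],
[0.0, 0.0, 0.0, 0.0, 0.0, 0.0],
[0.0, 0.0, 0.0, 0.0, 0.0, 0.0],
[0.0, 0.0, 0.0, 0.0, 0.0, 0.0],
[0.0, 0.0, 0.0, 0.0, 0.0, 0.0],
```

View pics/w5.png

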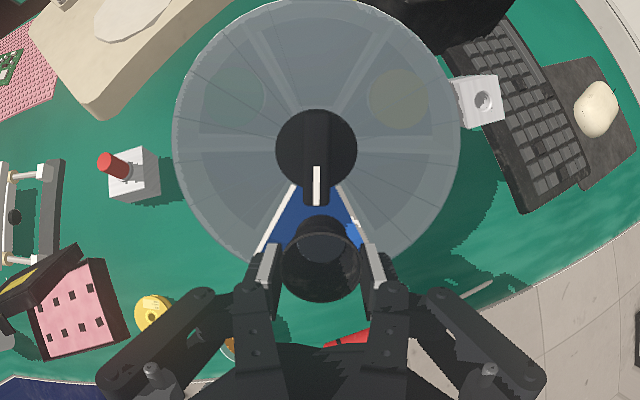

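```bash
cat > fk.py <<'E'
from h import *
from scipy.optimize import least_squares
S=[([60.481,7.471,85.268,0,87.261,-4.893],[249.993,545.444,231.292],[180,0,155.37]),
([-46.87,-39.99,137.3,16.79,57.17,1.0],[418.31,-242.17,153.12],[155.1,-17.1,40.0]),
([-44.49,-29.77,136.04,17.63,47.95,50.44],[445.03,-250.4,108.02],[177.8,-29.8,-13.2]),
([31.13,-2.36,104.42,-.35,78.2,64.17],[412.42,306.38,146.17],[179.81,.39,57.03]),
([30.64,2.89,107.49,-.37,69.92,64.12],[417.35,304.09,71.51],[179.82,.42,56.64]),
([-10.77,-44.44,132.84,.42,73.29,75.16],[413.87,-24.02,189.19],[175.58,-17.79,4.71]),
([-50.8,-42.37,143.1,19.03,56.05,44.87],[388.22,-238.83,108.29],[177.9,-28.96,-12.57])]
def fk(q,par):
    a1,d1,L2,a3,L3,L6=par; q=np.radians(q)
    Y=lambda t:Ro.from_rotvec([0,t,0]); Z=lambda t:Ro.from_rotvec([0,0,t])
    R1=Z(q[0]); R2=R1*Y(q[1]); R3=R2*Y(q[2]); R4=R3*Z(q[3]); R5=R4*Y(q[4]); R6=R5*Z(q[5])
    p=R1.apply([a1,0,d1])+R2.apply([0,0,L2])+R3.apply([a3,0,L3])+R6.apply([0,0,L6]); return p,R6
E
python3 - <<'E'
from fk import *
r=least_squares(lambda x:np.concatenate([fk(q,x)[0]-p for q,p,_ in S]),[0,300,300,0,350,250]); print(r.x,np.abs(r.fun).max())
for q,p,e in S[:3]: print(fk(q,r.x)[1].as_euler('xyz',True),e)
p,R=pose(); print('dial now',D.inv().apply(p-O))
par=r.x; np.save('par.npy',par)
T0=None
def solve(tp,TR,q0):
    f=lambda q:np.r_[fk(q,par)[0]-tp,((fk(q,par)[1].inv()*TR).as_rotvec())*300]
    s=least_squares(f,q0); return s.x,np.abs(s.fun).max()
off=(fk(S[2][0],par)[1].inv()*Ro.from_euler('xyz',S[2][2],degrees=True)); print('off',off.as_rotvec())
for r_ in (50,55,60):
  for h in (84,70,60,49):
    print(r_,h,*solve(dp(h,r_,184.5),toolR(D,-85.5)*off.inv(),S[6][0]))
E
```

```text
[-49.67 438.14 466.39  99.26 605.01 534.54] 50.82883273450352
[-180.      0.   -114.63] [180, 0, 155.37]
[161.29  23.76 122.22] [155.1, -17.1, 40.0]
[150.17   1.93  75.69] [177.8, -29.8, -13.2]
dial now [-48.75  -4.48  80.75]
off [0.   0.   1.57]
50 84 [-49.41 -44.75 144.    18.47  55.98  46.78] 2.1893242774240207e-10
50 70 [-48.4  -42.08 144.02  18.6   53.12  46.88] 2.603144366730703e-10
50 60 [-47.71 -40.09 143.98  18.74  51.06  46.89] 2.2737367544323206e-13
50 49 [-46.99 -37.83 143.88  18.96  48.79  46.84] 3.552713678800501e-13
55 84 [-50.15 -45.44 144.54  18.79  56.36  45.99] 1.0980727438436588e-10
55 70 [-49.11 -42.73 144.56  18.91  53.44  46.11] 2.971489720948739e-10
55 60 [-48.4  -40.72 144.52  19.06  51.35  46.12] 1.2789769243681803e-13
55 49 [-47.65 -38.42 144.43  19.29  49.04  46.07] 5.115907697472721e-13
60 84 [-50.93 -46.13 145.08  19.11  56.75  45.19] 5.128981683810707e-10
60 70 [-49.84 -43.39 145.11  19.24  53.79  45.31] 4.601474756782409e-11
60 60 [-49.1  -41.35 145.07  19.39  51.66  45.33] 1.1657341758564146e-13
60 49 [-48.32 -39.02 144.97  19.61  49.31  45.29] 4.973799150320701e-13
```

```bash
cat >> fk.py <<'E'
def fk(q,par):
    a1,d1,L2,a3,L3,L6,a5,dy,q3o=par; q=np.radians(q)
    Y=lambda t:Ro.from_rotvec([0,t,0]); Z=lambda t:Ro.from_rotvec([0,0,t])
    R1=Z(q[0]); R2=R1*Y(q[1]); R3=R2*Y(q[2]); R4=R3*Z(q[3]); R5=R4*Y(q[4]); R6=R5*Z(q[5])
    p=R1.apply([a1,0,d1])+R2.apply([q3o,0,L2])+R3.apply([a3,0,L3])+R5.apply([a5,dy,0])+R6.apply([0,0,L6]); return p,R6*Ro.from_rotvec([0,0,np.pi/2])
E
python3 - <<'E'
from fk import *
r=least_squares(lambda x:np.concatenate([fk(q,x)[0]-p for q,p,_ in S]),[0,300,300,0,350,250,0,0,0]); print(r.x,np.abs(r.fun).max()); print(r.fun.reshape(-1,3))
for q,p,e in S: print((fk(q,r.x)[1].inv()*Ro.from_euler('xyz',e,degrees=True)).as_rotvec(),end=' ')
E
```

```text
[ 27.27 309.73 361.16  67.85 566.72 339.11  47.86  51.08   9.3 ] 4.749892623798999
[[ 0.4   0.47  1.35]
 [-1.06 -0.35  1.02]
 [ 1.38  0.63 -2.61]
 [ 0.75  0.39  0.84]
 [-1.21 -0.74 -1.67]
 [-0.57 -0.07 -3.68]
 [-0.63 -1.08  4.75]]
[-0.  0.  0.] [ 0.  0. -0.] [ 0. -0. -0.] [ 0. -0.  0.] [0. 0. 0.] [ 0. -0. -0.] [0. 0. 0.]
```

Run:
```python
from fk import *
r=least_squares(lambda x:np.concatenate([(fk(q,x)[0]-p) for q,p,_ in S]),[0,300,300,0,350,250,0,0,0]); par=r.x; np.save('par.npy',par)
def solve(tp,TR,q0=S[6][0]):
    f=lambda q:np.r_[fk(q,par)[0]-tp,((fk(q,par)[1].inv()*TR).as_rotvec())*300]
    s=least_squares(f,q0); return s.x
p,R=pose(); print(solve(p,R), sense()['joint_pos'])
for tilt in (30,25,22):
  for r_ in (52,56):
    for h in (80,50): print(tilt,r_,h,solve(dp(h,r_,184.5),toolR(dialR(PSI,tilt),-85.5)))
T=toolR(dialR(PSI,25),-85.5); plan([(dp(80,55,184.5),T,3)]); print(dp(80,55,184.5))
```

```text
[-50.34 -42.17 143.41  19.04  55.49  44.95] [-50.54 -42.48 143.08  18.99  56.16  44.99]
30 52 80 [-50.62 -44.26 145.07  19.39  54.92  44.79]
30 52 50 [-49.33 -37.79 144.22  20.27  49.2   43.86]
30 56 80 [-51.05 -45.   145.71  19.57  55.16  44.34]
30 56 50 [-49.73 -38.43 144.85  20.46  49.35  43.39]
25 52 80 [-47.73 -38.11 139.84  14.58  57.15  49.82]
25 52 50 [-46.58 -32.24 138.99  15.01  52.01  49.57]
25 56 80 [-48.1  -38.76 140.46  14.73  57.27  49.41]
25 56 50 [-46.93 -32.81 139.6   15.17  52.06  49.14]
22 52 80 [-46.15 -34.55 136.8   12.05  58.75  52.51]
22 52 50 [-45.08 -28.95 135.93  12.31  53.92  52.53]
22 56 80 [-46.49 -35.15 137.42  12.17  58.82  52.12]
22 56 50 [-45.4  -29.49 136.53  12.44  53.92  52.14]
--call
[-2.0, -0.2, 0.3, -0.001, -0.0235, 0.001],
[-2.0, -0.2, 0.3, -0.001, -0.0235, 0.001],
[-2.0, -0.2, 0.4, -0.001, -0.0235, 0.001],
[0.0, 0.0, 0.0, 0.0, 0.0, 0.0],
[0.0, 0.0, 0.0, 0.0, 0.0, 0.0],
[ 384.54 -235.42  105.32]
```

Request:
apply_moves([
  [-2.0, -0.2, 0.3, -0.001, -0.0235, 0.001],
  [-2.0, -0.2, 0.3, -0.001, -0.0235, 0.001],
  [-2.0, -0.2, 0.4, -0.001, -0.0235, 0.001],
  [0, 0, 0, 0, 0, 0],
  [0, 0, 0, 0, 0, 0],
])

```text
time: 14.55
tool_pos: [386.0, -234.8, 107.0]
tcp_rot: [177.7, -25.1, -12.4]
ft_force: [-0.8, -0.3, -0.6]
finger_gap: 40.4
grip_force: 36.0
```

Run:
```python
from h import *
p,R=pose(); T=toolR(dialR(PSI,25),-85.5); print(D.inv().apply(p-O),dp(80,55,184.5)-p,(R.inv()*T).as_rotvec())
plan([(dp(51,56,184.5),T,5)])
```

```text
[-52.93  -3.23  80.82] [-1.51 -0.66 -1.66] [ 0.   -0.    0.01]
--call
[-0.1, 0.2, 6.0, 0.0001, -0.0007, 0.0011],
[-0.1, 0.2, 6.0, 0.0001, -0.0007, 0.0011],
[-0.1, 0.2, 6.0, 0.0001, -0.0007, 0.0011],
[-0.1, 0.2, 6.0, 0.0001, -0.0007, 0.0011],
[-0.1, 0.2, 6.0, 0.0001, -0.0007, 0.0011],
```

Request:
apply_moves([
  [-0.1, 0.2, 6, 0, 0, 0],
  [-0.1, 0.2, 6, 0, 0, 0],
  [-0.1, 0.2, 6, 0, 0, 0],
  [-0.1, 0.2, 6, 0, 0, 0],
  [-0.1, 0.2, 6, 0, 0, 0],
])

```text
time: 15.18
tool_pos: [397.4, -240.0, 79.1]
tcp_rot: [177.7, -25.1, -12.5]
ft_force: [0.2, -0.2, -0.5]
finger_gap: 40.5
grip_force: 36.0
```

Run:
```python
from h import *
s=sense(); p,R=P=pose(); print(D.inv().apply(p-O),s['ft_force'],s['grip_force'],s['finger_gap'])
im,d=eyes.snapshot('wrist'); cv2.imwrite('pics/w6.png',im[100:350,180:460,::-1].repeat(2,0).repeat(2,1))
```

```text
[-56.15  -4.78  50.52] [ 0.19 -0.24 -0.45] 35.99030077457428 40.530171914085905
```

View pics/w6.png

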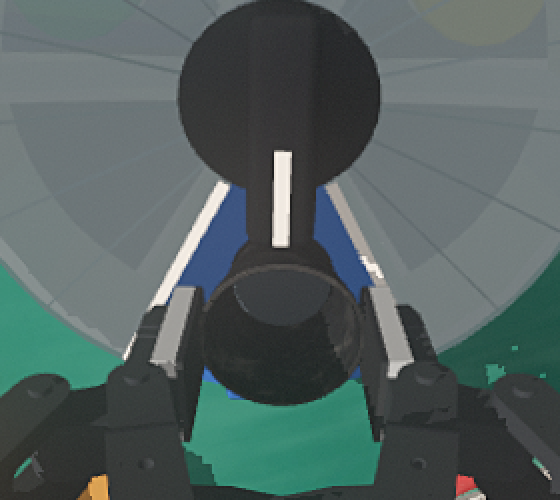

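Request:
apply_moves([
  [0, 0, 1, 0, 0, 0],
  [0, 0, 1, 0, 0, 0],
  [0, 0, 0, 0, 0, 0],
  [0, 0, 0, 0, 0, 0],
  [0, 0, 0, 0, 0, 0],
])

```text
time: 15.85
tool_pos: [398.1, -240.3, 78.0]
tcp_rot: [177.7, -25.1, -12.5]
ft_force: [-0.3, -0.4, -0.8]
finger_gap: 40.3
grip_force: 36.0
```

Request:
apply_moves([
  [0, 0, 0, 0, 0, 0],
  [0, 0, 0, 0, 0, 0],
  [0, 0, 0, 0, 0, 0],
  [0, 0, 0, 0, 0, 0],
  [0, 0, 0, 0, 0, 0],
], fingers=60)

```text
time: 16.48
tool_pos: [398.1, -240.2, 77.9]
tcp_rot: [177.7, -25.1, -12.5]
ft_force: [0.7, 0.7, 0.3]
finger_gap: 59.9
grip_force: 0.0
```

Request:
apply_moves([
  [0, 0, -12, 0, 0, 0],
  [0, 0, -12, 0, 0, 0],
  [0, 0, -12, 0, 0, 0],
  [0, 0, -12, 0, 0, 0],
  [0, 0, 0, 0, 0, 0],
])

```text
time: 17.1
tool_pos: [379.0, -234.6, 122.4]
tcp_rot: [177.6, -25.2, -12.4]
ft_force: [0.2, -0.3, -0.1]
finger_gap: 59.8
grip_force: 0.0
```

Run:
```python
from m import *
s=sense(); p,R=P=pose(); print(D.inv().apply(p-O),s['ft_force'],s['finger_gap'],s['joint_pos'])
im,d=eyes.snapshot('wrist'); cv2.imwrite('pics/w7.png',im[100:350,180:460,::-1].repeat(2,0).repeat(2,1)); cv2.imwrite('pics/w7f.png',im[:,:,::-1]);np.save('w7.npy',d); np.save('w7p.npy',np.r_[p,R.as_quat()])
print([(D.inv().apply(np.array(q['xyz'])-O),q['confidence']) for q in models.place_of('loupe','wrist')[:2]])
r=models.cut_out('loupe','wrist'); 
if r:
    m=r[0]['pixels']&(d>0); W,L,_,ok=cloud('w7.npy','w7p.npy','pics/w7f.png'); print(m.sum(),np.percentile(L[m],[2,25,50,75,98],axis=0))
```

```text
[-51.11  -5.19  97.53] [ 0.21 -0.32 -0.15] 59.82642331175495 [-48.89 -41.95 140.21  14.62  60.46  49.24]
[]
2653 [[-85.26 -24.46   7.55]
 [-79.76 -14.58  10.66]
 [-73.43  -5.63  24.06]
 [-64.2    3.14  34.35]
 [-46.04  12.96  40.04]]
```

View pics/w7.png

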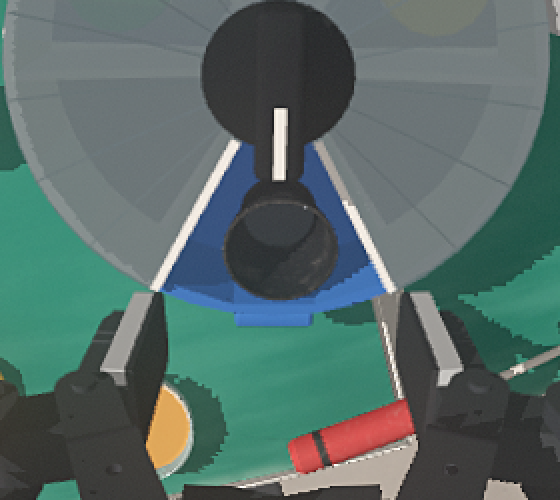

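Run:
```python
from h import *
T=toolR(D,-86.1); a=[0.2,-0.2]; f=lambda h:O+D.apply([.2,-.2,h])
plan([(f(98),T,2),(f(51),T,3)])
```

```text
--call
[26.3, -0.1, -3.0, -0.0028, 0.042, 0.0073],
[26.4, -0.2, -1.9, -0.0028, 0.042, 0.0073],
[-0.0, 0.0, 15.7, 0.0, 0.0, 0.0],
[-0.0, 0.0, 15.7, 0.0, 0.0, 0.0],
[-0.0, 0.0, 15.7, 0.0, 0.0, 0.0],
```

Request:
apply_moves([
  [26.3, -0.1, -3.0, -0.0028, 0.042, 0.0073],
  [26.4, -0.2, -1.9, -0.0028, 0.042, 0.0073],
  [0, 0, 0, 0, 0, 0],
  [0, 0, 15.7, 0, 0, 0],
  [0, 0, 15.7, 0, 0, 0],
], fingers=45)

```text
time: 17.88
tool_pos: [437.0, -247.8, 120.4]
tcp_rot: [177.8, -29.8, -13.2]
ft_force: [-0.6, 0.2, -0.1]
finger_gap: 45.2
grip_force: 0.0
```

Run:
```python
from h import *
p,R=pose(); T=toolR(D,-86.1); print(D.inv().apply(p-O),sense()['ft_force'])
plan([(O+D.apply([.2,-.2,51]),T,2)])
```

```text
[-0.8  -0.12 66.18] [-0.58  0.19 -0.12]
--call
[0.5, 0.1, 7.6, -0.0001, 0.0009, 0.0003],
[0.5, 0.1, 7.6, -0.0001, 0.0009, 0.0003],
[0.0, 0.0, 0.0, 0.0, 0.0, 0.0],
[0.0, 0.0, 0.0, 0.0, 0.0, 0.0],
[0.0, 0.0, 0.0, 0.0, 0.0, 0.0],
```

Request:
apply_moves([
  [0.5, 0.1, 7.6, 0, 0, 0],
  [0.5, 0.1, 7.6, 0, 0, 0],
  [0, 0, 0, 0, 0, 0],
  [0, 0, 0, 0, 0, 0],
  [0, 0, 0, 0, 0, 0],
])

```text
time: 18.5
tool_pos: [445.9, -251.1, 109.7]
tcp_rot: [177.7, -30.0, -13.2]
ft_force: [-0.5, -0.8, 0.7]
finger_gap: 45.0
grip_force: 0.0
```

Request:
apply_moves([
  [0, 0, 0, 0, 0, 0],
  [0, 0, 0, 0, 0, 0],
  [0, 0, 0, 0, 0, 0],
  [0, 0, 0, 0, 0, 0],
  [0, 0, 0, 0, 0, 0],
], fingers=5, grip_force=40)

```text
time: 19.12
tool_pos: [445.8, -250.6, 109.5]
tcp_rot: [177.8, -30.0, -13.2]
ft_force: [-4.9, 2.4, 5.4]
finger_gap: 12.9
grip_force: 39.2
```

Request:
apply_moves([
  [0, 0, 0, 0, 0, 0.156],
  [0, 0, 0, 0, 0, 0.156],
  [0, 0, 0, 0, 0, 0.156],
  [0, 0, 0, 0, 0, 0.156],
  [0, 0, 0, 0, 0, 0.156],
])

```text
time: 19.75
tool_pos: [445.2, -251.6, 109.3]
tcp_rot: [-159.3, -22.2, -62.9]
ft_force: [-8.2, -4.0, 3.7]
finger_gap: 13.0
grip_force: 38.9
```

Request:
apply_moves([
  [0, 0, 0, 0, 0, 0.156],
  [0, 0, 0, 0, 0, 0.156],
  [0, 0, 0, 0, 0, 0.154],
  [0, 0, 0, 0, 0, 0],
  [0, 0, 0, 0, 0, 0],
])

```text
time: 20.38
tool_pos: [444.6, -252.0, 108.9]
tcp_rot: [-152.0, -11.1, -88.0]
ft_force: [-12.8, -5.1, 3.5]
finger_gap: 13.7
grip_force: 39.3
```

Run:
```python
from m import *
s=sense();p,R=P=pose(); y=D.inv().apply(R.apply([0,1,0])); print('tool y ang',np.degrees(np.arctan2(y[1],y[0])),s['ft_force'],s['wrist_torque'],s['joint_pos'],D.inv().apply(p-O))
im,d=eyes.snapshot('wrist'); cv2.imwrite('pics/w8.png',im[:,:,::-1]); np.save('w8.npy',d); np.save('w8p.npy',np.r_[p,R.as_quat()])
for n in ['ear_hole','lock_hole']: print(n,[(D.inv().apply(np.array(q['xyz'])-O),q['confidence']) for q in models.place_of(n,'wrist')[:2]])
W,L,im,ok=cloud('w8.npy','w8p.npy','pics/w8.png'); r=np.hypot(L[...,0],L[...,1]); t=np.degrees(np.arctan2(L[...,1],L[...,0])); h=L[...,2]
m=ok&(abs(h-48)<4)&(r>99)&(r<127)&(abs(t+67)<20); v,u=np.nonzero(m); print('ear',m.sum(),L[m].mean(0),np.percentile(t[m],[1,50,99]),u.min(),u.max(),v.min(),v.max())
```

```text
tool y ang -157.4746718865399 [-12.84  -5.12   3.52] [-0.36  1.46 -0.7 ] [-44.59 -29.85 136.01  17.52  47.94 121.82] [ 0.9  -1.84 52.  ]
ear_hole [(array([  43.12, -104.17,   39.48]), 0.83)]
lock_hole [(array([  40.93, -106.14,   33.58]), 0.62)]
ear 390 [ 42.98 -99.52  44.35] [-76.57 -65.48 -58.56] 286 356 11 67
```

Request:
apply_moves([
  [0, 0, 0, 0, 0, 0],
  [0, 0, 0, 0, 0, 0],
  [0, 0, -18, 0, 0, 0],
  [0, 0, -18, 0, 0, 0],
  [0, 0, -18, 0, 0, 0],
], fingers=40)

```text
time: 21.15
tool_pos: [419.8, -242.3, 156.4]
tcp_rot: [-151.9, -11.1, -87.9]
ft_force: [0.6, -0.8, -0.0]
finger_gap: 39.8
grip_force: 0.0
```

Run:
```python
from m import *
s=sense();p,R=P=pose(); print(s['time'],s['joint_pos'],D.inv().apply(p-O))
im,d=eyes.snapshot('wrist'); cv2.imwrite('pics/w9.png',im[:,:,::-1]); np.save('w9.npy',d); np.save('w9p.npy',np.r_[p,R.as_quat()])
for n in ['ear_hole','lock_hole']: print(n,[(D.inv().apply(np.array(q['xyz'])-O),q['confidence']) for q in models.place_of(n,'wrist')[:2]])
W,L,im2,ok=cloud('w9.npy','w9p.npy','pics/w9.png'); r=np.hypot(L[...,0],L[...,1]); t=np.degrees(np.arctan2(L[...,1],L[...,0])); h=L[...,2]
m=ok&(abs(h-48)<4)&(r>99)&(r<127)&(abs(t+67)<20); v,u=np.nonzero(m); print('ear',m.sum(),L[m].mean(0),np.percentile(t[m],[1,50,99]),u.min(),u.max(),v.min(),v.max())
u0,v0=int(u.mean())-40,max(0,int(v.mean())-40); print(u0,v0)
cv2.imwrite('pics/w9c.png',cv2.resize(im[v0:v0+80,u0:u0+80,::-1],None,fx=7,fy=7,interpolation=cv2.INTER_CUBIC))
```

```text
21.15 [-46.77 -39.99 137.    16.79  57.34 122.51] [  1.63  -0.1  106.37]
ear_hole [(array([  40.22, -104.3 ,   43.81]), 0.86)]
lock_hole [(array([  40.64, -107.91,   33.64]), 0.89)]
ear 202 [ 44.16 -99.67  44.37] [-76.93 -64.49 -58.9 ] 297 349 30 72
278 15
```

View pics/w9c.png

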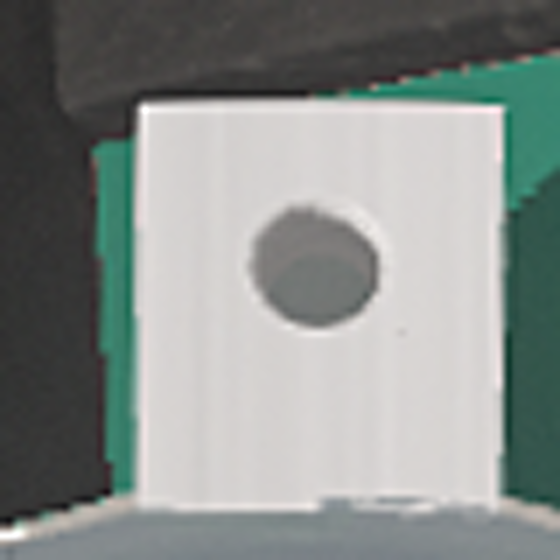

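Run:
```python
from m import *
for k in ('w1','w2','w7','w9'):
    W,L,im,ok=cloud(k+'.npy',k+'p.npy','pics/w7f.png' if k=='w7' else f'pics/{k}.png')
    r=np.hypot(L[...,0],L[...,1]); h=L[...,2]; m=ok&(abs(h-48)<6)&(r>30)&(r<88)
    X=W[m]; c=X.mean(0)
    for _ in range(4):
        c=X.mean(0); n=np.linalg.svd(X-c,full_matrices=False)[2][2]; n*=np.sign(n[2]); e=abs((X-c)@n); X=X[e<2]
    print(k,len(X),n,'tilt',np.degrees(np.arccos(n[2])),'psi',np.degrees(np.arctan2(-n[1],-n[0])), 'h at axis', (O-c)@-n if 0 else (c-O)@n)
q=np.load('w9p.npy'); P=(q[:3],Ro.from_quat(q[3:]))
for h in (47,44): print('ear',h,onplane('wrist',323.1,53.3,h,P))
# holes by world depth: ear mean world around hole
W,L,im,ok=cloud('w9.npy','w9p.npy','pics/w9.png')
ring=[(v,u) for v in range(40,68) for u in range(308,339) if 11<np.hypot(u-323.1,v-53.3)<14]; a=np.array([W[i] for i in ring if ok[i]]); print('ring',a.mean(0),a.std(0),D.inv().apply(a.mean(0)-O), len(a))
```

```text
w1 19426 [-0.49  0.12  0.87] tilt 30.02728250888077 psi -14.080501945800275 h at axis 46.258357411872126
w2 44452 [-0.49  0.12  0.87] tilt 30.04479614826876 psi -14.132406650237096 h at axis 46.30723430140006
w7 41673 [-0.49  0.12  0.87] tilt 30.04175711606941 psi -14.127555028738254 h at axis 46.34840287981763
w9 28968 [-0.48  0.12  0.87] tilt 30.004740214724762 psi -14.231136800537358 h at axis 46.295003878055184
ear 47 (array([  41.66, -102.04]), np.float64(110.21105222345841), np.float64(292.2080953451024))
ear 44 (array([  41.79, -102.41]), np.float64(110.61274303802122), np.float64(292.1973974060108))
ring [ 451.88 -360.23  121.7 ] [5.05 6.03 3.  ] [  41.78 -102.74   43.14] 233
```

```bash
cat >> h.py <<'E'
K=O+D.apply([0.5,-0.5,51]); n_=dialR(-14.15).apply([0,0,1]); hc=(K-O)@n_  # K above old origin along new axis; cover top is at 46.3 there
PSI=-14.15; D=dialR(PSI); O=K-n_*(hc-46.3+47)
E
python3 - <<'E'
from h import *
print('O',O); e=D.inv().apply(np.array([451.9,-360.2,121.7])-O); print('ear',e,np.hypot(*e[:2]),np.degrees(np.arctan2(e[1],e[0])))
p,R=pose(); down=Ro.from_euler('xyz',[180,0,20],degrees=True)
rel=(R.inv()*down).as_rotvec(); print(np.degrees(rel))
plan([([450,-170,185],R*Ro.from_rotvec(rel*.4)),([490,-87,150],down)])
E
```

```text
O [ 470.23 -257.08   63.1 ]
ear [  35.74 -104.47   47.03] 110.41500187647573 -71.11333308012041
[  -8.84  -33.62 -102.43]
--call
[-13.1, -9.5, -4.3, -0.0123, -0.0469, -0.143],
[-11.8, -11.3, -3.8, -0.0123, -0.0469, -0.143],
[-10.2, -12.8, -3.4, -0.0123, -0.0469, -0.143],
[-8.4, -14.1, -3.2, -0.0123, -0.0469, -0.143],
[-6.5, -15.1, -3.0, -0.0123, -0.0469, -0.143],
--call
[-5.2, -11.1, 6.9, -0.0132, -0.0503, -0.1532],
[-3.0, -11.9, 7.0, -0.0132, -0.0503, -0.1532],
[-0.8, -12.2, 6.9, -0.0132, -0.0503, -0.1532],
[1.4, -12.3, 6.7, -0.0132, -0.0503, -0.1532],
[3.6, -12.0, 6.4, -0.0132, -0.0503, -0.1532],
--call
[5.7, -11.4, 6.0, -0.0132, -0.0503, -0.1532],
[7.7, -10.4, 5.6, -0.0132, -0.0503, -0.1532],
[0.0, 0.0, 0.0, 0.0, 0.0, 0.0],
[0.0, 0.0, 0.0, 0.0, 0.0, 0.0],
[0.0, 0.0, 0.0, 0.0, 0.0, 0.0],
```

Request:
apply_moves([
  [-13.1, -9.5, -4.3, -0.0123, -0.0469, -0.143],
  [-11.8, -11.3, -3.8, -0.0123, -0.0469, -0.143],
  [-10.2, -12.8, -3.4, -0.0123, -0.0469, -0.143],
  [-8.4, -14.1, -3.2, -0.0123, -0.0469, -0.143],
  [-6.5, -15.1, -3.0, -0.0123, -0.0469, -0.143],
])

```text
time: 21.92
tool_pos: [449.6, -168.8, 182.8]
tcp_rot: [-165.6, -13.5, -43.6]
ft_force: [-0.1, -0.5, 0.4]
finger_gap: 40.1
grip_force: 0.0
```

Request:
apply_moves([
  [-5.2, -11.1, 6.9, -0.0132, -0.0503, -0.1532],
  [-3.0, -11.9, 7.0, -0.0132, -0.0503, -0.1532],
  [-0.8, -12.2, 6.9, -0.0132, -0.0503, -0.1532],
  [1.4, -12.3, 6.7, -0.0132, -0.0503, -0.1532],
  [3.6, -12.0, 6.4, -0.0132, -0.0503, -0.1532],
])

```text
time: 22.55
tool_pos: [478.3, -109.5, 157.4]
tcp_rot: [-177.5, -5.2, 2.6]
ft_force: [0.0, -0.3, -0.5]
finger_gap: 39.8
grip_force: 0.0
```

Request:
apply_moves([
  [5.7, -11.4, 6.0, -0.0132, -0.0503, -0.1532],
  [7.7, -10.4, 5.6, -0.0132, -0.0503, -0.1532],
  [0, 0, 0, 0, 0, 0],
  [0, 0, 0, 0, 0, 0],
  [0, 0, 0, 0, 0, 0],
])

```text
time: 23.18
tool_pos: [489.3, -86.9, 148.9]
tcp_rot: [-179.8, 0.0, 19.9]
ft_force: [0.4, 0.1, -0.4]
finger_gap: 40.0
grip_force: 0.0
```

Run:
```python
from h import *
s=sense(); p,R=P=pose(); print(s['time'],p,s['tcp_rot'],s['joint_pos'],s['finger_gap'])
im,d=eyes.snapshot('wrist'); cv2.imwrite('pics/w10.png',im[:,:,::-1])
print([(q['xyz'],q['confidence']) for q in models.place_of('lock_pin','wrist')[:2]])
v,u=np.mgrid[0:400,0:640]; W=pix2world('wrist',u,v,d,P); I=im.astype(int)
red=(I[...,0]>I[...,1]+60)&(I[...,0]>I[...,2]+60)&(d>0)&(np.hypot(W[...,0]-496,W[...,1]+87)<40)
X=W[red]; print(len(X),np.percentile(X,[2,50,98],axis=0))
t=X[X[:,2]>64.]; c,rad=cv2.minEnclosingCircle(t[:,:2].astype(np.float32)); print('head top',len(t),c,rad,t.mean(0))
st=(d>0)&(abs(W[...,2]-34)<3)&(np.abs(W[...,0]-496)<40)&(np.abs(W[...,1]+87)<40); x=W[st]; print('stand',cv2.minAreaRect(x[:,:2].astype(np.float32)))
down=Ro.from_euler('xyz',[180,0,20],degrees=True)
plan([([c[0],c[1],100],down,2),([c[0],c[1],44],down,3)])
```

```text
23.175 [489.29 -86.94 148.9 ] [-179.85    0.03   19.86] [-16.07  -5.39 107.02   0.11  78.48  54.05] 39.999759698379286
[([498.3, -85.5, 11.0], 0.7)]
466 [[486.99 -92.    42.28]
 [496.53 -83.09  68.49]
 [502.1  -76.66  70.15]]
head top 346 (500.9989013671875, -91.22803497314453) 17.18172836303711 [494.95 -84.15  69.64]
stand ((494.12298583984375, -84.5726547241211), (40.892127990722656, 40.660396575927734), 89.2590560913086)
--call
[4.8, 4.0, 24.6, -0.0012, 0.0001, -0.001],
[4.8, 4.0, 24.6, -0.0012, 0.0001, -0.001],
[0.0, -0.0, 18.7, 0.0, 0.0, 0.0],
[0.0, -0.0, 18.7, 0.0, 0.0, 0.0],
[0.0, -0.0, 18.7, 0.0, 0.0, 0.0],
```

Run:
```python
from h import *
down=Ro.from_euler('xyz',[180,0,20],degrees=True); c=[494.8,-84.4]
plan([([*c,95],down,2),([*c,44],down,3)])
```

```text
--call
[3.0, -0.2, 27.1, -0.0012, 0.0001, -0.001],
[3.0, -0.3, 27.1, -0.0012, 0.0001, -0.001],
[0.0, -0.0, 17.0, 0.0, 0.0, 0.0],
[0.0, -0.0, 17.0, 0.0, 0.0, 0.0],
[0.0, -0.0, 17.0, 0.0, 0.0, 0.0],
```

Request:
apply_moves([
  [3.0, -0.2, 27.1, -0.0012, 0, -0.001],
  [3.0, -0.3, 27.1, -0.0012, 0, -0.001],
  [0, 0, 17, 0, 0, 0],
  [0, 0, 17, 0, 0, 0],
  [0, 0, 17, 0, 0, 0],
])

```text
time: 23.9
tool_pos: [495.2, -84.1, 43.4]
tcp_rot: [180.0, 0.0, 20.1]
ft_force: [0.7, -0.3, 0.2]
finger_gap: 40.3
grip_force: 0.0
```

Request:
apply_moves([
  [0, 0, 0, 0, 0, 0],
  [0, 0, 0, 0, 0, 0],
  [0, 0, 0, 0, 0, 0],
  [0, 0, 0, 0, 0, 0],
  [0, 0, 0, 0, 0, 0],
], fingers=8, grip_force=40)

```text
time: 24.52
tool_pos: [495.1, -83.9, 44.1]
tcp_rot: [180.0, 0.0, 20.1]
ft_force: [-0.1, -0.6, -0.4]
finger_gap: 14.6
grip_force: 38.9
```

Run:
```python
from h import *
s=sense(); p,R=pose(); print(p,s['tcp_rot'],s['ft_force'],s['finger_gap'],s['grip_force'])
# pin tip = TCP + R*[0,0,tipd], tipd = TCP z - 8
tip=p[2]-8; T=toolR(D,-86); e=np.array([451.9,-360.2,121.7]); e=O+D.apply([111.2*np.cos(np.radians(-71.1)),111.2*np.sin(np.radians(-71.1)),47]); print('ear',e,'tipd',tip)
np.save('ear.npy',e)
ax=D.apply([0,0,1]); hov=e+ax*(tip+30); rel=(R.inv()*T).as_rotvec(); print('hover',hov)
plan([(p+[0,0,60],R,2),([470,-200,230],R*Ro.from_rotvec(rel*.5)),(hov,T)])
```

```text
[495.07 -83.89  44.11] [179.99   0.03  20.12] [-0.15 -0.58 -0.4 ] 14.57215930477845 38.94589304924011
ear [ 451.97 -360.97  121.81] tipd 36.11265918419773
hover [ 419.92 -352.89  179.07]
--call
[-0.0, 0.0, -30.0, 0.0, 0.0, 0.0],
[-0.0, 0.0, -30.0, 0.0, 0.0, 0.0],
[-21.2, 33.5, -41.9, -0.0289, 0.0835, 0.086],
[-14.7, 36.2, -42.4, -0.0289, 0.0835, 0.086],
[-7.9, 38.4, -42.3, -0.0289, 0.0835, 0.086],
--call
[-25.3, 48.4, 13.6, -0.0289, 0.0835, 0.086],
[-22.1, 50.1, 13.0, -0.0289, 0.0835, 0.086],
[-18.8, 51.4, 12.8, -0.0289, 0.0835, 0.086],
[0.0, 0.0, 0.0, 0.0, 0.0, 0.0],
[0.0, 0.0, 0.0, 0.0, 0.0, 0.0],
```

Request:
apply_moves([
  [0, 0, -30, 0, 0, 0],
  [0, 0, -30, 0, 0, 0],
  [-21.2, 33.5, -41.9, -0.0289, 0.0835, 0.086],
  [-14.7, 36.2, -42.4, -0.0289, 0.0835, 0.086],
  [-7.9, 38.4, -42.3, -0.0289, 0.0835, 0.086],
])

```text
time: 25.15
tool_pos: [469.5, -200.9, 231.3]
tcp_rot: [176.8, -15.0, 5.6]
ft_force: [1.0, -0.7, -0.1]
finger_gap: 14.4
grip_force: 39.5
```

Request:
apply_moves([
  [-25.3, 48.4, 13.6, -0.0289, 0.0835, 0.086],
  [-22.1, 50.1, 13.0, -0.0289, 0.0835, 0.086],
  [-18.8, 51.4, 12.8, -0.0289, 0.0835, 0.086],
  [0, 0, 0, 0, 0, 0],
  [0, 0, 0, 0, 0, 0],
])

```text
time: 25.78
tool_pos: [419.5, -352.9, 178.7]
tcp_rot: [177.7, -29.9, -9.6]
ft_force: [0.2, -0.1, -0.5]
finger_gap: 14.5
grip_force: 39.5
```

Run:
```python
from h import *
s=sense(); p,R=P=pose(); print(s['time'],p,s['joint_pos'],s['finger_gap'],s['ft_force'])
e=np.load('ear.npy'); T=toolR(D,-86); print('tip rel ear in dial',D.inv().apply(p+R.apply([0,0,36.1])-e),(R.inv()*T).as_rotvec())
im,d=eyes.snapshot('wrist'); cv2.imwrite('pics/w11.png',im[:,:,::-1]); np.save('w11.npy',d); np.save('w11p.npy',np.r_[p,R.as_quat()])
for n in ['ear_hole','lock_hole','lock_pin']: print(n,[(np.array(q['xyz']),D.inv().apply(np.array(q['xyz'])-e),q['confidence']) for q in models.place_of(n,'wrist')[:2]])
v,u=np.mgrid[0:400,0:640]; W=pix2world('wrist',u,v,d,P); L=D.inv().apply((W-O).reshape(-1,3)).reshape(W.shape); er=np.array(D.inv().apply(e-O))
m=(d>0)&(abs(L[...,2]-47)<2.5)&(np.hypot(L[...,0]-er[0],L[...,1]-er[1])<26)&(np.hypot(L[...,0],L[...,1])>96); x=L[m]; vv,uu=np.nonzero(m); print('ear pix',len(x),uu.min(),uu.max(),vv.min(),vv.max(),x.mean(0)-er, cv2.minAreaRect(x[:,:2].astype(np.float32)),er)
mb=np.zeros((400,640),np.uint8); mb[m]=1
g=cv2.cvtColor(im,cv2.COLOR_RGB2GRAY); dark=(g<150)&(np.hypot(L[...,0]-er[0],L[...,1]-er[1])<1e9)
# hole: pixels whose ray hits ear plane within 9mm of expected, darker than ear
pts=[]
for vv in range(max(0,uu.min()*0+vv.min()-5),vv.max()+5):
    for u_ in range(uu.min()-5,uu.max()+5):
        q,rr,tt=onplane('wrist',u_,vv,47,P)
        if np.hypot(*(q-er[:2]))<10 and g[min(vv,399),min(u_,639)]<150: pts.append([u_,vv,*(q-er[:2])])
pts=np.array(pts); print('hole',len(pts),pts.mean(0) if len(pts) else '')
```

```text
25.775 [ 419.46 -352.88  178.74] [-59.27 -22.81 123.53  24.23  59.51  32.15] 14.451503866520385 [ 0.16 -0.07 -0.49]
tip rel ear in dial [-0.58 -0.1  29.95] [-0.  0. -0.]
ear_hole [(array([ 452.6, -362.3,  121.8]), array([ 0.8 , -1.13, -0.48]), 0.86)]
lock_hole [(array([ 454.2, -364.9,  114.6]), array([-0.9 , -3.26, -7.81]), 0.59)]
lock_pin [(array([ 440. , -356.3,  151.2]), array([ 3.65,  1.61, 31.82]), 0.59)]
ear pix 1718 292 347 181 234 [ 1.26  0.03 -0.05] ((35.89263916015625, -105.18019104003906), (35.47754669189453, 32.7633056640625), 19.204633712768555) [  36.02 -105.2    47.  ]Traceback (most recent call last):
  File "<stdin>", line 14, in <module>
  File "h.py", line 37, in onplane
    a=pix2world(c,u,v,1.0,P); b=pix2world(c,u,v,400.0,P); a,b=D.inv().apply(a-O),D.inv().apply(b-O)
  File "h.py", line 26, in pix2world
    k=eyes.get_calibration(c); K=k['intrinsics']; u=np.asarray(u,float);v=np.asarray(v,float)
ValueError: time passes only in moves, steps and waits
```

Run:
```python
from h import *
q=np.load('w11p.npy'); P=(q[:3],Ro.from_quat(q[3:])); d=np.load('w11.npy'); im=cv2.imread('pics/w11.png'); g=cv2.cvtColor(im,cv2.COLOR_BGR2GRAY)
v,u=np.mgrid[0:400,0:640]; A=pix2world('wrist',u,v,1.0,P); B=pix2world('wrist',u,v,400.0,P)
a=D.inv().apply((A-O).reshape(-1,3)); b=D.inv().apply((B-O).reshape(-1,3)); x=(a+(b-a)*((47-a[:,2])/(b[:,2]-a[:,2]))[:,None]).reshape(400,640,3)
er=D.inv().apply(np.load('ear.npy')-O); dx=x-er
near=np.hypot(dx[...,0],dx[...,1])<10
ys,xs=np.nonzero(near); print(xs.min(),xs.max(),ys.min(),ys.max()); print(g[ys.min():ys.max()+1:1,xs.min():xs.max()+1:2])
m=near&(g<165); print('hole',m.sum(),dx[m].mean(0),u[m].mean(),v[m].mean(),dx[m].min(0),dx[m].max(0))
plan([(np.load('ear.npy')+D.apply([0.1,-0.1,36.1+3]),toolR(D,-86),3)])
```

```text
307 334 196 221
[[197 197 195 194 196 198 200 201 200 198 197 197 197 196]
 [193 194 196 199 200 200 199 198 197 197 197 197 198 198]
 [196 199 200 199 199 198 198 197 197 198 198 198 198 198]
 [200 199 200 198 198 199 202 203 200 198 198 198 198 199]
 [200 198 197 197 200 195 191 187 195 200 198 197 197 198]
 [198 197 198 199 197 176 149 138 173 198 198 198 198 198]
 [197 198 199 203 165 104  94  97 111 177 202 198 198 200]
 [199 199 199 196 125 124 121 118 122 133 201 200 198 201]
 [198 198 200 170 119 128 128 123 122 118 172 202 200 202]
 [198 198 202 136 122 125 127 126 124 121 134 206 201 202]
 [197 197 200 114 123 126 127 129 127 125 111 208 200 200]
 [198 198 192 115 122 125 127 125 126 126 109 209 199 199]
 [197 198 181 115 122 124 126 126 126 124 105 207 198 199]
 [198 200 184 113 125 123 125 125 125 119 195 201 198 200]
 [200 203 185 118 125 125 124 125 124 134 211 206 200 201]
 [201 202 195 122 123 125 124 124 117 177 186 209 201 201]
 [201 201 205 138 121 125 122 121 134 206 170 209 198 199]
 [199 198 202 172 121 123 126 124 177 206 230 202 199 201]
 [199 198 199 197 130 130 165 185 196 202 214 199 203 204]
 [198 199 201 202 187 159 162 182 202 228 209 203 203 203]
 [201 200 201 201 199 189 192 202 217 217 201 203 201 202]
 [200 200 200 200 200 204 207 211 218 196 197 201 200 201]
 [199 199 199 201 204 204 205 203 200 201 202 200 201 201]
 [200 201 203 204 205 203 202 201 201 200 201 201 202 201]
 [204 204 204 203 201 201 201 201 200 201 200 201 201 200]
 [205 203 202 201 201 201 201 201 200 199 200 200 200 198]]
hole 171 [0.88 0.75 0.  ] 319.3099415204678 207.6783625730994 [-6.08 -4.83 -0.  ] [6.16 6.07 0.  ]
--call
[-0.3, 0.4, 9.0, -0.0002, -0.0001, 0.001],
[-0.3, 0.4, 9.0, -0.0002, -0.0001, 0.001],
[-0.3, 0.4, 9.0, -0.0002, -0.0001, 0.001],
[0.0, 0.0, 0.0, 0.0, 0.0, 0.0],
[0.0, 0.0, 0.0, 0.0, 0.0, 0.0],
```

Request:
apply_moves([
  [-0.3, 0.4, 9, 0, 0, 0],
  [-0.3, 0.4, 9, 0, 0, 0],
  [-0.3, 0.4, 9, 0, 0, 0],
  [0, 0, 0, 0, 0, 0],
  [0, 0, 0, 0, 0, 0],
])

```text
time: 26.6
tool_pos: [431.8, -357.1, 154.7]
tcp_rot: [177.7, -29.9, -9.5]
ft_force: [-0.5, -0.1, -0.6]
finger_gap: 14.8
grip_force: 39.5
```

Run:
```python
from h import *
p,R=pose(); e=np.load('ear.npy'); print('tip rel ear in dial',D.inv().apply(p+R.apply([0,0,36.1])-e),'in tool',R.inv().apply(p+R.apply([0,0,36.1])-e),sense()['ft_force'])
```

```text
tip rel ear in dial [-1.36 -1.21  2.59] in tool [-1.44  1.11 -2.59] [-0.52 -0.08 -0.64]
```

Request:
apply_moves([
  [0.9, -0.9, 0, 0, 0, 0],
  [0, 0, 4, 0, 0, 0],
  [0, 0, 4, 0, 0, 0],
  [0, 0, 4, 0, 0, 0],
  [0, 0, 0, 0, 0, 0],
])

```text
time: 27.22
tool_pos: [438.5, -357.6, 144.2]
tcp_rot: [177.7, -29.9, -9.6]
ft_force: [-0.7, -0.0, -0.4]
finger_gap: 14.7
grip_force: 39.5
```

Run:
```python
from h import *
p,R=pose(); e=np.load('ear.npy'); print('tip rel ear in dial',D.inv().apply(p+R.apply([0,0,36.1])-e),sense()['ft_force'],sense()['finger_gap'])
```

```text
tip rel ear in dial [-0.9  0.  -9.8] [-0.7  -0.02 -0.4 ] 14.67271783794803
```

Tip is about 10 mm below the ear's face with no contact force; continuing.

Request:
apply_moves([
  [0.2, 0, 3, 0, 0, 0],
  [0.2, 0, 3, 0, 0, 0],
  [0, 0, 3, 0, 0, 0],
  [0, 0, 3, 0, 0, 0],
  [0, 0, 0, 0, 0, 0],
])

```text
time: 27.85
tool_pos: [444.7, -359.2, 134.2]
tcp_rot: [177.7, -29.9, -9.5]
ft_force: [0.1, -0.4, -0.2]
finger_gap: 14.6
grip_force: 39.5
```

Run:
```python
from h import *
p,R=pose(); e=np.load('ear.npy'); print('tip rel ear in dial',D.inv().apply(p+R.apply([0,0,36.1])-e),sense()['ft_force'],sense()['finger_gap'])
```

```text
tip rel ear in dial [ -0.34  -0.06 -21.63] [ 0.06 -0.37 -0.2 ] 14.61787702545595
```

Request:
apply_moves([
  [0, 0, 1.5, 0, 0, 0],
  [0, 0, 1.5, 0, 0, 0],
  [0, 0, 1, 0, 0, 0],
  [0, 0, 0, 0, 0, 0],
  [0, 0, 0, 0, 0, 0],
])

```text
time: 28.48
tool_pos: [446.7, -359.9, 131.2]
tcp_rot: [177.7, -29.9, -9.5]
ft_force: [0.6, 0.7, 0.2]
finger_gap: 14.9
grip_force: 39.5
```

Run:
```python
from h import *
p,R=pose(); e=np.load('ear.npy'); print('tip rel ear in dial',D.inv().apply(p+R.apply([0,0,36.1])-e),sense()['ft_force'],sense()['finger_gap'])
```

```text
tip rel ear in dial [ -0.02  -0.26 -25.28] [0.55 0.73 0.22] 14.888554261139513
```

Request:
apply_moves([
  [0, 0, 0.7, 0, 0, 0],
  [0, 0, 0.7, 0, 0, 0],
  [0, 0, 0, 0, 0, 0],
  [0, 0, 0, 0, 0, 0],
  [0, 0, 0, 0, 0, 0],
])

```text
time: 29.1
tool_pos: [447.3, -360.1, 130.0]
tcp_rot: [177.7, -29.9, -9.5]
ft_force: [-0.3, 0.6, 0.1]
finger_gap: 14.3
grip_force: 39.5
```

Request:
apply_moves([
  [0, 0, 0, 0, 0, 0],
  [0, 0, 0, 0, 0, 0],
  [0, 0, 0, 0, 0, 0],
  [0, 0, 0, 0, 0, 0],
  [0, 0, 0, 0, 0, 0],
], fingers=36)

```text
time: 29.72
tool_pos: [447.3, -360.1, 130.0]
tcp_rot: [177.7, -29.9, -9.5]
ft_force: [-0.3, -0.1, -0.6]
finger_gap: 35.9
grip_force: 0.0
```

Request:
apply_moves([
  [0, 0, -15, 0, 0, 0],
  [0, 0, -20, 0, 0, 0],
  [0, 0, -25, 0, 0, 0],
  [0, 0, -20, 0, 0, 0],
  [0, 0, 0, 0, 0, 0],
])

```text
time: 30.35
tool_pos: [408.8, -351.4, 201.2]
tcp_rot: [177.5, -30.0, -9.5]
ft_force: [0.4, -0.2, -0.5]
finger_gap: 36.0
grip_force: 0.0
```

Run:
```python
from h import *
s=sense(); p,R=P=pose(); print(s['time'],s['ft_force'],s['grip_force'])
im,d=eyes.snapshot('wrist'); e=np.load('ear.npy')
for n in ['lock_pin','loupe','ear_hole','lock_hole']: print(n,[(np.array(q['xyz']),D.inv().apply(np.array(q['xyz'])-e),q['confidence']) for q in models.place_of(n,'wrist')[:1]])
v,u=np.mgrid[0:400,0:640]; W=pix2world('wrist',u,v,d,P); I=im.astype(int); L=D.inv().apply((W-e).reshape(-1,3)).reshape(W.shape)
m=(I[...,0]>I[...,1]+60)&(I[...,0]>I[...,2]+60)&(d>0)&(np.hypot(L[...,0],L[...,1])<30)
x=L[m]; print('red',m.sum(),np.percentile(x,[2,50,98],axis=0)); t=x[x[:,2]>np.percentile(x[:,2],97)-2]; print('head top',len(t),t.mean(0))
k=cv2.cvtColor(im,cv2.COLOR_RGB2BGR); cv2.imwrite('pics/w12.png',k)
mm=(d>0)&(abs(L[...,2])<2.5)&(np.hypot(L[...,0],L[...,1])<26); r_=D.inv().apply((W-O).reshape(-1,3)).reshape(W.shape); mm&=np.hypot(r_[...,0],r_[...,1])>96
print('ear rect',cv2.minAreaRect(L[mm][:,:2].astype(np.float32)))
```

```text
30.35 [ 0.42 -0.16 -0.5 ] 0.0
lock_pin [(array([ 467.7, -363.1,  101.4]), array([  3.45,   1.78, -25.57]), 0.95)]
loupe []
ear_hole [(array([ 451.9, -360.8,  121.8]), array([-0.1 ,  0.15,  0.04]), 0.69)]
lock_hole [(array([ 457. , -364.3,  114.3]), array([ 1.17, -1.99, -9.35]), 0.73)]
red 627 [[-8.84 -7.16  6.79]
 [ 1.56  0.03 33.59]
 [ 5.95  7.17 35.36]]
head top 357 [-1.96 -0.2  35.06]
ear rect ((0.1279010772705078, 0.02895355224609375), (35.10456848144531, 32.8971061706543), 18.986730575561523)
```

```bash
python3 -c "
from bench import job; print(job.hand_in())"
```

```text
the job is handed in; nothing more can be done
None
```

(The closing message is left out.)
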